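Cover the olive pots and close the stock tub

ROBOT

A 6-joint arm with a two-finger parallel gripper is mounted at the origin on the work surface. World frame = base frame: x ahead of the robot, y to its left, z up, the work surface at z = 0. Lengths are in m, angles in rad, forces in N, time in s.
With the tool pointing down it reaches from about 0.275 to 1 m from the base axis. Payload 8.4 kg.
Tool frame: the origin (TCP) lies midway between the tips of the shut fingers; the grasp point (between the pads) lies manip.grasp_offset behind it (manip.grasp_offset is the distance from the TCP to the grasp point, in m); z points along the fingers, y is the line along which they close (so a half turn about z gives the same grasp; the last joint's range is limited). The gripper opens to 85 mm and grips with 20 to 120 N. Pads are 22 mm wide; open, the fingers measure 114 mm over their backs; the gripper's body (76 mm by 85 mm) begins 54 mm behind the grasp point. The pads swing forward as they close: fully open they stand 13 mm farther back than shut.
Start: joints at [1.13, 0.353, 1.633, -0, 1.155, -0.002], TCP at [0.266, 0.566, 0.231] pointing down, gripper open.
Joint ranges: [-2.63, 2.63], [-0.92, 2.1], [0.06, 2.66], [-1.3, 4.44], [0, 2.69], [-3.02, 3.02]. Speed limits (rad/s): [2.22, 2.22, 2.79, 3.14, 3.14, 3.14].

INTERFACE

Orientations are given as a unit quaternion [w, x, y, z].
In Python, from cell import status, cams, manip gives the robot as it stands. The module is installed in compiled form; this text tells all that it offers.
- The arm moves only by the tool play_rows, never from a script. Its argument "steps" is a list of rows, each a list of 6 numbers: the shift along the tool's x, y, z as a fraction of full scale, then the turn, a rotation vector about the tool's x, y, z as a fraction of full scale. In form: [[dx, dy, dz, rx, ry, rz], ...]. A call has 1 to 20 rows; each row is the pose to reach, as a shift and turn from the pose commanded when the call began, along the tool's axes at that moment; what a row does not reach only later rows make up. Full scale, the value 1, is 0.1 m for a shift and 45 degrees for a turn. A row lasts 1/10 s, in which the tool goes at most 50 mm and 8.59 degrees, less where a joint would pass 70% of its speed; a pose out of reach is approached as far as the arm can. A call with a number of a shift or a turn outside -1 to 1 is refused whole. A call with a gripper value outside its range is refused whole. "grip" is the closure, from 0 (fully open) to 1 (shut), set as the call begins (left out, the last holds). The fingers move at their own pace and stop on an object; "squeeze" is the grip in N (left out, the last holds). Time passes only in rows, so rows that repeat a pose let the fingers close. It gives the time, the measured TCP pose, the force, the opening and the grip force at its end, in the units of the state.
- status.get_obs(): the state, without advancing time (a new reading comes with each control period).
- cams.grab_frame(name): name is "scene" or "top" or "wrist"; returns a dict with "frame" (400x640x3 uint8, red, green, blue), "depth" (400x640 float32, m along the optical axis (not along the pixel's ray), 0 where there is no reading), "fov_y" (degrees; the focal length in pixels is half the picture's height over the tangent of half this angle, whatever the lens; pixels are square), "cx", "cy" (the principal point, pixels), "world_to_cam" (4x4, takes a point from world to camera coordinates); the wrist camera has in their place "hand_eye" (4x4, takes a point from camera to tool coordinates, whose origin is the TCP and whose axes are the flange's). Camera axes: x right, y down, z forward; pixel columns grow to the right and rows downward; lengths in m; the calibration is good to about 2 mm. The wrist camera is an equidistant fisheye: a pixel r from the principal point sees the ray r / f radians off the axis. A picture is of the moment at which its call begins: read the wrist's pose just before it.
- manip.sign_off(): hands the job in; it is judged then, once.
The state is a dict: "t": time; "joints": joint angles; "dq": joint speeds; "tau": joint torques, N m; "tool_pos": TCP position; "ee_rot": TCP orientation; "ft_force": force on the tool from outside, world axes, zero at the start; "ft_torque": the same for the moment, N m; "gripper_width": opening from 0.0 (shut) to 1.0 (fully open); "finger_force": force on a finger pad.
Only numpy, scipy, OpenCV 4.12 (cv2) and the standard library are available. Lean on these libraries where they do the work, as an engineer would, in place of code of your own. Each camera call takes 0.05 s, during which the arm holds its last target. There are 200 camera calls.

TASK

Finish the olive station: take every filled pot off the turntable and stand it upright inside the baking tray, with one of the small steel lids seated flat and level on each pot. Also put the large cover back on the steel stock tub so that it sits seated and level, and leave the jar, spice can, shaker and beaker that stand about where they are.

Things in the scene. Friction and masses are not known exactly. Their poses are not given: they have to be found in the camera images.
- pot0: white ceramic portion pot of olives: an open straight-sided cylinder 54 mm across and 55 mm tall, mouth 46 mm across, 160 g. Origin: centre of its underside, z up. There are three or four at a start (None if absent); they start upright on the turntable, their centres about 70 mm from its middle.
- pot1: white ceramic portion pot of olives: an open straight-sided cylinder 54 mm across and 55 mm tall, mouth 46 mm across, 160 g. Origin: centre of its underside, z up. There are three or four at a start (None if absent); they start upright on the turntable, their centres about 70 mm from its middle.
- pot2: white ceramic portion pot of olives: an open straight-sided cylinder 54 mm across and 55 mm tall, mouth 46 mm across, 160 g. Origin: centre of its underside, z up. There are three or four at a start (None if absent); they start upright on the turntable, their centres about 70 mm from its middle.
- pot3: white ceramic portion pot of olives: an open straight-sided cylinder 54 mm across and 55 mm tall, mouth 46 mm across, 160 g. Origin: centre of its underside, z up. There are three or four at a start (None if absent); they start upright on the turntable, their centres about 70 mm from its middle.
- lid0: small steel lid, 70 g: plug below 42 mm across, 14 mm deep, foot tapered to 34 mm (fits loosely in a pot's mouth); disc 53 mm across, 5 mm thick (rests on the rim); black knob 20 mm across, 20 mm tall; 39 mm in all. Origin: centre of the plug's underside, z up; seated, it is 41 mm above the pot's underside. Four alike, starting plug down on the mat; any fits any pot, a spare may stay.
- lid1: small steel lid, 70 g: plug below 42 mm across, 14 mm deep, foot tapered to 34 mm (fits loosely in a pot's mouth); disc 53 mm across, 5 mm thick (rests on the rim); black knob 20 mm across, 20 mm tall; 39 mm in all. Origin: centre of the plug's underside, z up; seated, it is 41 mm above the pot's underside. Four alike, starting plug down on the mat; any fits any pot, a spare may stay.
- lid2: small steel lid, 70 g: plug below 42 mm across, 14 mm deep, foot tapered to 34 mm (fits loosely in a pot's mouth); disc 53 mm across, 5 mm thick (rests on the rim); black knob 20 mm across, 20 mm tall; 39 mm in all. Origin: centre of the plug's underside, z up; seated, it is 41 mm above the pot's underside. Four alike, starting plug down on the mat; any fits any pot, a spare may stay.
- lid3: small steel lid, 70 g: plug below 42 mm across, 14 mm deep, foot tapered to 34 mm (fits loosely in a pot's mouth); disc 53 mm across, 5 mm thick (rests on the rim); black knob 20 mm across, 20 mm tall; 39 mm in all. Origin: centre of the plug's underside, z up; seated, it is 41 mm above the pot's underside. Four alike, starting plug down on the mat; any fits any pot, a spare may stay.
- tub_lid: large steel cover of the stock tub, 200 g: plug 94 mm across and 8 mm deep with a tapered foot, disc 114 mm across and 5 mm thick, black knob 24 mm across and 22 mm tall; 35 mm tall in all. Origin: centre of the plug's underside, z up. It starts plug down on the bare worktop beside the tub.
- tub: round steel stock tub full of olives, fixed, 110 mm across and 100 mm tall, mouth 102 mm across. Origin: centre of its underside on the worktop, z up; with its cover seated the cover's origin is 92 mm above it.
- tray: square dark steel baking tray, fixed, 228 mm outside, 220 mm inside, rim 18 mm high, its floor's upper face 4 mm above the worktop. Origin: centre of its underside, x and y along its sides. The four pots fit two by two, 100 mm apart.
- turntable: low grey turntable; its foot is fixed, its disc, 250 mm across with the upper face 40 mm above the worktop, spins freely at a touch. Origin: on the spin axis at the worktop.
- mat: thin blue mat, 90 x 250 mm, no thicker than a sheet of card (lids on it have their origin at worktop height); the small lids lie on it in a row along its y axis (at y about -90, -30, 30, 90 mm). Origin: its centre, at worktop height.
- jar: amber glass jar 44 mm across, 85 mm tall, loose; not part of the job, leave it standing where it is. Origin: its underside.
- spice: steel spice can 40 mm across, 75 mm tall, loose; not part of the job, leave it standing where it is. Origin: its underside.
- shaker: clear glass shaker 38 mm across, 70 mm tall, loose; not part of the job, leave it standing where it is. Origin: its underside.
- beaker: white plastic beaker 60 mm across, 70 mm tall, loose; not part of the job, leave it standing where it is. Origin: its underside.
Not all that is in view belongs to the job. Leave any pink or yellow look-alike of the pot2 alone.

How it is judged:
By the outcome, as a careful person would: the job done as asked, in the order asked, and still so for the second after the job is handed in, with the robot touching nothing.
Of pot0, pot1, pot2, pot3 only 3 to 4 are there at a start; the rules pass over those that are not, and their reading is None.
At some moment in a run one of lid0, lid1, lid2, lid3 may be knocked a few centimetres aside while the robot is not near it.
It also fails if it takes over 210 s, if anything falls off the work surface, if the arm or the gripper's body presses on something with over 40 N, if the wrist force passes 120 N, or if a joint passes its speed limit or range.

## Working session

There is one attempt and no reset: what is moved stays moved. The work goes in short steps, Python scripts to look and compute and a tool call to move; the robot and the scene stay as the last step left them, time stands still between calls to the robot, and variables do not carry over. Pictures are saved under pics/ and viewed, at most 14 in all, crops included, and the job is handed in when it is done.

Besides the shell and the picture viewer there is one more tool, called by a JSON object that holds its "fn" and its "kwargs", one argument or row to a line. play_rows: Moves the arm, as the interface text tells. Shift numbers are shares of 0.1 m and turn numbers shares of 45 degrees, none past 1 either way. Its arguments: {"type":"object","properties":{"steps":{"type":"array","items":{"type":"array","items":{"type":"number","minimum":-1,"maximum":1}}},"grip":{"type":"number"},"squeeze":{"type":"number"}},"required":["steps"]}

```bash
mkdir -p pics; cat > h.py <<'E'
import numpy as np, cv2
from cell import status, cams, manip
def save(n,im): cv2.imwrite('pics/'+n+'.png',cv2.cvtColor(np.ascontiguousarray(im),cv2.COLOR_RGB2BGR))
def grab(name):
    d=cams.grab_frame(name); return d
def world(d):
    H,W=d['depth'].shape; f=H/2/np.tan(np.radians(d['fov_y'])/2)
    v,u=np.mgrid[:H,:W]; z=d['depth']
    P=np.stack([(u-d['cx'])/f*z,(v-d['cy'])/f*z,z,np.ones_like(z)],-1)
    return (P@np.linalg.inv(d['world_to_cam']).T)[...,:3]
E
python3 - <<'E'
from h import *
s=status.get_obs(); print({k:np.round(v,3).tolist() for k,v in s.items()}, manip.grasp_offset)
for n in('top','scene'):
    d=grab(n); np.save(n+'.npy',d,allow_pickle=True); save(n+'0',d['frame'])
    print(n,d['fov_y'],np.round(np.linalg.inv(d['world_to_cam']),3).tolist())
E
```

```text
{'t': 0.0, 'joints': [1.13, 0.354, 1.634, 0.0, 1.155, -0.002], 'dq': [0.001, -0.002, -0.0, 0.001, 0.001, -0.001], 'tau': [-0.001, -60.525, -34.207, -0.0, 0.009, 0.0], 'tool_pos': [0.265, 0.565, 0.231], 'ee_rot': [-0.0, 0.218, 0.976, -0.001], 'ft_force': [0.331, 0.032, -0.405], 'ft_torque': [0.018, 0.011, 0.02], 'finger_force': 0.0, 'gripper_width': 0.994} 0.0187
top 47.538979027455 [[-0.002, -0.988, 0.156, 0.3], [-1.0, 0.001, -0.007, 0.037], [0.007, -0.156, -0.988, 1.189], [0.0, 0.0, 0.0, 1.0]]
scene 44.34464534893179 [[0.765, 0.456, -0.455, 1.09], [0.644, -0.533, 0.549, -0.718], [0.008, -0.713, -0.702, 1.038], [0.0, 0.0, 0.0, 1.0]]
```

View pics/top0.png

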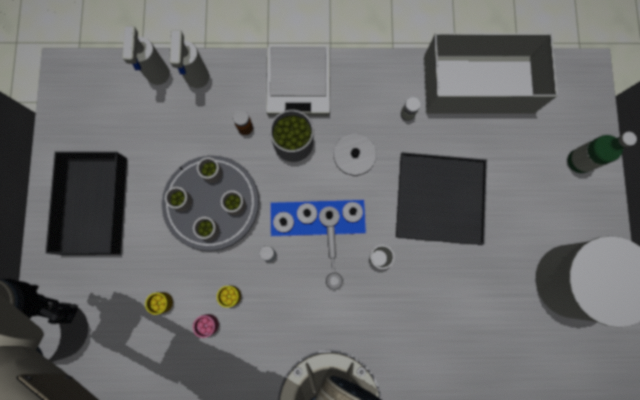

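View pics/scene0.png

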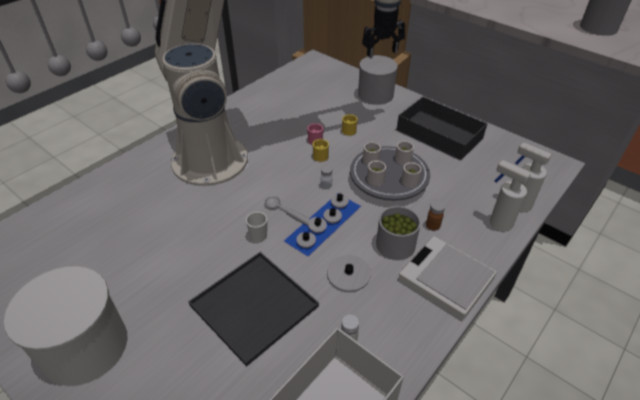

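The top view shows these candidates:
- **Pots:** white on the turntable at (208,168), (177,198), (232,201) and (204,227). The look-alikes are yellow at (158,303) and (228,296), and pink at (206,325).
- **Tray:** the square dark one at (441,198). The deep rectangular black bin at (88,203) is a decoy.
- **Lids:** (283,221), (307,212), (329,215) and (353,211), with a ladle near the third.
- **Cover and tub:** cover at (355,154), tub at (292,133).

Next I'll measure from both views.

```bash
cat >> h.py <<'E'
def circ(P,zlo,zhi,c,r,rmax=None):
    """points of height band near c (xy) -> fitted circle"""
    X=P.reshape(-1,3); m=(X[:,2]>zlo)&(X[:,2]<zhi)&(np.hypot(X[:,0]-c[0],X[:,1]-c[1])<(rmax or r*1.6))
    X=X[m]
    if len(X)<6: return None
    (a,b),rad=cv2.minEnclosingCircle(X[:,:2].astype(np.float32))
    return np.round([a,b,rad,np.median(X[:,2]),len(X),*X[:,:2].mean(0)],4).tolist()
def at(d,P,u,v): return np.round(P[v,u],4).tolist()
E
cat > m.py <<'E'
from h import *
T=np.load('top.npy',allow_pickle=True).item(); S=np.load('scene.npy',allow_pickle=True).item()
PT,PS=world(T),world(S)
pts=dict(potA=(208,168),potB=(177,198),potC=(232,201),potD=(204,227),l1=(283,221),l2=(307,212),l3=(329,215),l4=(353,211),cover=(355,154),tub=(292,133),tray=(441,198),ladle=(332,245),ladleb=(334,281),shaker=(267,254),beaker=(381,258),jar=(243,124),spice=(411,106),tt=(200,185),bin=(88,203))
bands=dict(pot=(.085,.105,.027),l=(.008,.03,.0265),cover=(.005,.02,.057),tub=(.085,.115,.055))
for n,(u,v) in pts.items():
    p=PT[v,u]; print(n,np.round(p,3),end=' ')
    for k in bands:
        if n.startswith(k) and not n.startswith('lad'):
            b=bands[k]; print('T',circ(PT,b[0],b[1],p,b[2],b[2]*1.25),'S',circ(PS,b[0],b[1],p,b[2],b[2]*1.25),end='')
    print()
E
python3 m.py; python3 - <<'E'
from h import *
d=np.load('top.npy',allow_pickle=True).item()['frame']; s=np.load('scene.npy',allow_pickle=True).item()['frame']
a=cv2.resize(d[140:300,260:500],(720,480),interpolation=3)
save('crop1',a)
b=cv2.resize(s[120:280,250:450],(750,600),interpolation=3); save('crop2',b)
E
```

```text
potA [0.582 0.304 0.071] T [0.5774, 0.3015, 0.0273, 0.0925, 142.0, 0.5769, 0.3008] S [0.5795, 0.3013, 0.0308, 0.0918, 120.0, 0.5791, 0.2981]
potB [0.506 0.38  0.066] T [0.5025, 0.3756, 0.0276, 0.0924, 146.0, 0.5026, 0.3755] S [0.5048, 0.3747, 0.0295, 0.0912, 111.0, 0.5049, 0.3737]
potC [0.496 0.24  0.077] T [0.4934, 0.2391, 0.0276, 0.0932, 132.0, 0.4933, 0.2387] S [0.4949, 0.2382, 0.0302, 0.0915, 125.0, 0.4949, 0.2369]
potD [0.432 0.308 0.073] T [0.4276, 0.3048, 0.0276, 0.093, 135.0, 0.428, 0.3044] S [0.4305, 0.3026, 0.0298, 0.0913, 113.0, 0.4313, 0.302]
l1 [0.451 0.115 0.039] T [0.4519, 0.1174, 0.0263, 0.0182, 266.0, 0.4511, 0.1177] S [0.4547, 0.1151, 0.0283, 0.0185, 158.0, 0.4569, 0.1116]
l2 [0.474 0.054 0.04 ] T [0.4735, 0.052, 0.0303, 0.0179, 271.0, 0.4736, 0.0557] S [0.4783, 0.055, 0.0283, 0.019, 165.0, 0.4804, 0.0507]
l3 [ 0.467 -0.002  0.039] T [0.463, -0.0016, 0.0293, 0.0202, 280.0, 0.4633, -0.0012] S [0.4655, -0.0007, 0.032, 0.0206, 192.0, 0.469, -0.0071]
l4 [ 0.477 -0.064  0.037] T [0.4785, -0.0624, 0.0263, 0.018, 263.0, 0.4774, -0.0615] S [0.4784, -0.0633, 0.0296, 0.0187, 186.0, 0.4839, -0.0678]
cover [ 0.63  -0.072  0.031] T [0.633, -0.0649, 0.064, 0.012, 1298.0, 0.6348, -0.0708] S [0.63, -0.0723, 0.066, 0.0124, 1145.0, 0.6395, -0.0752]
tub [0.671 0.092 0.08 ] T [0.6712, 0.0941, 0.0558, 0.0959, 417.0, 0.6715, 0.0952] S [0.6766, 0.0935, 0.0587, 0.0938, 488.0, 0.6742, 0.0905]
tray [ 0.517 -0.301  0.006] 
ladle [ 0.392 -0.01   0.015] 
ladleb [ 0.3   -0.015 -0.   ] 
shaker [0.366 0.152 0.071] 
beaker [ 0.359 -0.138  0.004] 
jar [0.694 0.216 0.083] 
spice [ 0.746 -0.215  0.073] 
tt [0.546 0.331 0.036] 
bin [0.504 0.632 0.005]
```

View pics/crop2.png

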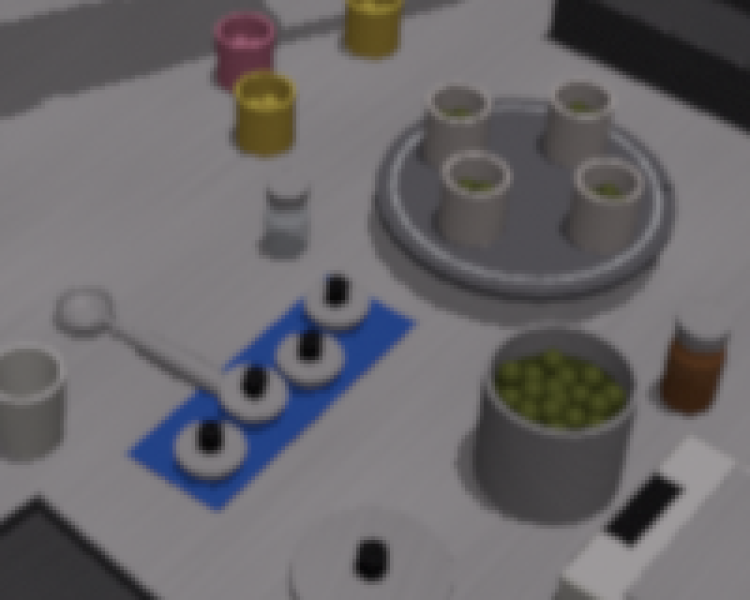

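The crop shows four white pots on the turntable, four lids on the mat with the ladle's handle resting at the edge of lid 3 (crop px 215,380), and the yellow and pink decoys off to one side. The rims measure about 0.093 m and the lid discs about 0.019 m, both matching the text. Now I'll square up the tool and measure the tray.

```bash
python3 - <<'E'
from h import *
for n,uv in(('top',(441,198)),('scene',(250,300))):
    d=np.load(n+'.npy',allow_pickle=True).item(); P=world(d)
    g=d['frame'].max(-1)
    m=((g<75)&(P[...,2]<.05)).astype(np.uint8)
    k,l=cv2.connectedComponents(m); q=l==l[uv[1],uv[0]]
    X=P[q]; h=X[:,2]
    print(n,q.sum(),np.round(np.percentile(h,[2,20,50,90,98]),4))
    r=cv2.minAreaRect(X[:,:2].astype(np.float32)); print(np.round(r[0],4),np.round(r[1],4),r[2])
E
```

```text
top 7392 [-0.0014  0.0015  0.0036  0.009   0.0184]
[ 0.5164 -0.2993] [0.2303 0.2286] 84.89541625976562
scene 7617 [-0.0003  0.0022  0.0041  0.0121  0.0186]
[ 0.5181 -0.3009] [0.2293 0.2313] 85.03215026855469
```

{"fn": "play_rows", "kwargs": {
  "steps": [
    [0,0,0,0,0,0.18],
    [0,0,0,0,0,0.36],
    [0,0,0,0,0,0.54],
    [0,0,0,0,0,0.72],
    [0,0,0,0,0,0.72]
  ],
  "grip": 0.1,
  "squeeze": 30
}}

```text
t: 0.6
tool_pos: [0.2654, 0.5656, 0.2309]
ee_rot: [0.0, 0.482, 0.876, -0.0]
ft_force: [0.4, -0.0, -0.4]
gripper_width: 0.902
finger_force: 0.0
```

{"fn": "play_rows", "kwargs": {
  "steps": [
    [0,0,0,0,0,0.18],
    [0,0,0,0,0,0.36],
    [0,0,0,0,0,0.54],
    [0,0,0,0,0,0.72],
    [0,0,0,0,0,0.72],
    [0,0,0,0,0,0.72]
  ]
}}

```text
t: 1.2
tool_pos: [0.2655, 0.5657, 0.2311]
ee_rot: [0.0, 0.704, 0.71, -0.0]
ft_force: [-0.0, 0.0, -0.2]
gripper_width: 0.9
finger_force: 0.0
```

Both views agree on the tray: centre (0.517, -0.300), turned about -5°, floor near 4 mm. First pot: B.

{"fn": "play_rows", "kwargs": {
  "steps": [
    [-0.48,0.48,0,0,0,0],
    [-0.95,0.95,0,0,0,0],
    [-0.95,0.95,0,0,0,0]
  ]
}}

```text
t: 1.5
tool_pos: [0.3619, 0.469, 0.2312]
ee_rot: [0.0, 0.705, 0.71, -0.0]
ft_force: [0.7, 0.9, 0.3]
gripper_width: 0.901
finger_force: 0.0
```

{"fn": "play_rows", "kwargs": {
  "steps": [
    [-0.48,0.48,0,0,0,0],
    [-0.95,0.95,0,0,0,0],
    [-0.95,0.95,0,0,0,0]
  ]
}}

```text
t: 1.8
tool_pos: [0.4575, 0.3737, 0.2314]
ee_rot: [0.0, 0.705, 0.709, 0.0]
ft_force: [-0.4, 0.8, -0.6]
gripper_width: 0.905
finger_force: 0.0
```

{"fn": "play_rows", "kwargs": {
  "steps": [
    [0,0.24,0.4,0,0,0],
    [0,0.48,0.8,0,0,0],
    [0,0.48,0.8,0,0,0],
    [0,0.48,0.8,0,0,0]
  ]
}}

```text
t: 2.2
tool_pos: [0.5033, 0.3755, 0.1504]
ee_rot: [-0.0, 0.706, 0.708, -0.001]
ft_force: [0.1, 1.1, 0.1]
gripper_width: 0.9
finger_force: 0.0
```

```bash
python3 - <<'E'
from h import *
s=status.get_obs(); d=grab('wrist'); print(s['tool_pos'],d['fov_y'],d['cx'],d['cy'],np.round(d['hand_eye'],3).tolist())
np.save('w.npy',{**d,'pose':(s['tool_pos'],s['ee_rot'])},allow_pickle=True); save('w0',d['frame'])
E
```

```text
[0.50327694 0.37550958 0.15043872] 65.70646984690485 319.36651735615044 198.98593657526354 [[0.001, -0.952, -0.308, 0.078], [1.0, 0.0, 0.001, 0.002], [-0.001, -0.308, 0.952, -0.144], [0.0, 0.0, 0.0, 1.0]]
```

View pics/w0.png

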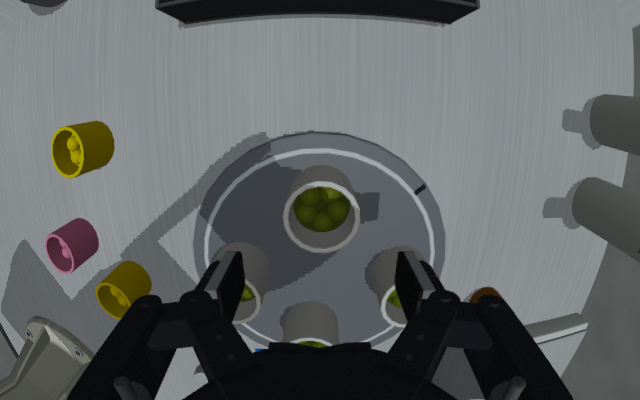

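The wrist view shows pot B's rim centred at (321,216), midway between the fingers at x≈235 and x≈405. Going down to grasp and lift.

{"fn": "play_rows", "kwargs": {
  "steps": [
    [0,0,0.3,0,0,0],
    [0,0,0.6,0,0,0],
    [0,0,0.9,0,0,0],
    [0,0,0.9,0,0,0]
  ]
}}

```text
t: 2.65
tool_pos: [0.5016, 0.3756, 0.06]
ee_rot: [-0.0, 0.706, 0.708, -0.002]
ft_force: [-0.4, -0.7, -0.3]
gripper_width: 0.904
finger_force: 0.0
```

{"fn": "play_rows", "kwargs": {
  "steps": [
    [0,0,0,0,0,0],
    [0,0,0,0,0,0],
    [0,0,0,0,0,0],
    [0,0,0,0,0,0],
    [0,0,0,0,0,0],
    [0,0,0,0,0,0]
  ],
  "grip": 1
}}

```text
t: 3.25
tool_pos: [0.5051, 0.3774, 0.0642]
ee_rot: [0.0, 0.707, 0.708, 0.002]
ft_force: [-1.6, -0.1, 8.2]
gripper_width: 0.627
finger_force: 32.5
```

{"fn": "play_rows", "kwargs": {
  "steps": [
    [0,0,-0.25,0,0,0],
    [0,0,-0.6,0,0,0],
    [0,0,-0.95,0,0,0],
    [0,0,-0.95,0,0,0]
  ]
}}

```text
t: 3.65
tool_pos: [0.5066, 0.3782, 0.1629]
ee_rot: [0.001, 0.707, 0.708, 0.005]
ft_force: [-0.6, 0.2, -0.4]
gripper_width: 0.626
finger_force: 32.6
```

{"fn": "play_rows", "kwargs": {
  "steps": [
    [0,0,0,0,0,0],
    [0,0,0,0,0,0],
    [0,0,0,0,0,0],
    [0,0,0,0,0,0]
  ]
}}

```text
t: 4.05
tool_pos: [0.5032, 0.3756, 0.1551]
ee_rot: [-0.0, 0.707, 0.707, -0.001]
ft_force: [-1.9, -0.2, -1.2]
gripper_width: 0.628
finger_force: 32.6
```

```bash
python3 - <<'E'
from h import *
s=status.get_obs(); print({k:np.round(v,4).tolist() for k,v in s.items()})
E
```

```text
{'t': 4.05, 'joints': [0.6389, 0.4362, 1.6919, -0.0, 1.0155, 0.6378], 'dq': [0.0024, -0.0008, -0.0056, -0.0001, -0.0009, -0.0005], 'tau': [0.0042, -64.4456, -31.6762, -0.0013, 0.0159, -0.0009], 'tool_pos': [0.5032, 0.3756, 0.1551], 'ee_rot': [-0.0001, 0.7067, 0.7075, -0.001], 'ft_force': [-1.8834, -0.1637, -1.1852], 'ft_torque': [0.0218, -0.034, 0.0402], 'finger_force': 32.5789, 'gripper_width': 0.6284}
```

{"fn": "play_rows", "kwargs": {
  "steps": [
    [-0.2,-0.1,0,0,0,0],
    [-0.6,-0.2,0,0,0,0],
    [-1,-0.3,0,0,0,0]
  ]
}}

```text
t: 4.35
tool_pos: [0.473, 0.2751, 0.1554]
ee_rot: [-0.0, 0.706, 0.708, -0.001]
ft_force: [1.3, -0.7, -2.1]
gripper_width: 0.627
finger_force: 32.6
```

{"fn": "play_rows", "kwargs": {
  "steps": [
    [-0.4,0,0,0,0,0],
    [-0.8,0,0,0,0,0],
    [-1,0,0,0,0,0]
  ]
}}

```text
t: 4.65
tool_pos: [0.473, 0.1733, 0.1557]
ee_rot: [-0.0, 0.707, 0.707, -0.001]
ft_force: [-0.1, -0.0, -1.5]
gripper_width: 0.628
finger_force: 32.6
```

{"fn": "play_rows", "kwargs": {
  "steps": [
    [-0.35,0,0,0,0,0],
    [-0.7,0,0,0,0,0],
    [-1,0,0,0,0,0]
  ]
}}

```text
t: 4.95
tool_pos: [0.4736, 0.0744, 0.1558]
ee_rot: [-0.0, 0.707, 0.707, -0.0]
ft_force: [0.7, 0.6, -1.6]
gripper_width: 0.629
finger_force: 32.6
```

{"fn": "play_rows", "kwargs": {
  "steps": [
    [-0.35,0,0,0,0,0],
    [-0.7,0,0,0,0,0],
    [-1,0,0,0,0,0]
  ]
}}

```text
t: 5.25
tool_pos: [0.4737, -0.0256, 0.1559]
ee_rot: [-0.0, 0.707, 0.707, -0.0]
ft_force: [0.6, 0.6, -2.1]
gripper_width: 0.63
finger_force: 32.6
```

{"fn": "play_rows", "kwargs": {
  "steps": [
    [-0.35,0,0,0,0,0],
    [-0.7,0,0,0,0,0],
    [-1,0,0,0,0,0]
  ]
}}

```text
t: 5.55
tool_pos: [0.4739, -0.1256, 0.1559]
ee_rot: [-0.0, 0.707, 0.707, -0.0]
ft_force: [1.0, -0.5, -1.8]
gripper_width: 0.626
finger_force: 32.6
```

{"fn": "play_rows", "kwargs": {
  "steps": [
    [-0.35,0,0,0,0,0],
    [-0.7,0,0,0,0,0],
    [-1,0,0,0,0,0]
  ]
}}

```text
t: 5.85
tool_pos: [0.474, -0.2256, 0.1558]
ee_rot: [-0.0, 0.707, 0.707, -0.0]
ft_force: [1.0, 1.3, -2.2]
gripper_width: 0.63
finger_force: 32.6
```

{"fn": "play_rows", "kwargs": {
  "steps": [
    [-0.15,0,0.1,0,0,0],
    [-0.25,0,0.4,0,0,0],
    [-0.25,0,0.7,0,0,0],
    [-0.25,0,0.9,0,0,0],
    [-0.25,0,0.9,0,0,0],
    [-0.25,0,0.9,0,0,0],
    [-0.25,0,0.9,0,0,0]
  ]
}}

```text
t: 6.55
tool_pos: [0.4751, -0.249, 0.0671]
ee_rot: [0.001, 0.707, 0.708, 0.0]
ft_force: [0.1, 0.2, -1.8]
gripper_width: 0.632
finger_force: 32.6
```

{"fn": "play_rows", "kwargs": {
  "steps": [
    [0,0,0.1,0,0,0],
    [0,0,0.2,0,0,0],
    [0,0,0.3,0,0,0],
    [0,0,0.36,0,0,0],
    [0,0,0.36,0,0,0],
    [0,0,0.36,0,0,0],
    [0,0,0.36,0,0,0]
  ]
}}

```text
t: 7.25
tool_pos: [0.4746, -0.2491, 0.0305]
ee_rot: [0.0, 0.707, 0.707, 0.0]
ft_force: [0.1, -0.1, -1.3]
gripper_width: 0.626
finger_force: 32.6
```

{"fn": "play_rows", "kwargs": {
  "steps": [
    [0,0,0.02,0,0,0],
    [0,0,0.04,0,0,0],
    [0,0,0.04,0,0,0],
    [0,0,0.04,0,0,0]
  ]
}}

```text
t: 7.65
tool_pos: [0.4748, -0.2493, 0.0281]
ee_rot: [0.001, 0.707, 0.707, 0.0]
ft_force: [-5.6, 2.0, 21.0]
gripper_width: 0.63
finger_force: 34.4
```

{"fn": "play_rows", "kwargs": {
  "steps": [
    [0,0,-0.02,0,0,0],
    [0,0,-0.02,0,0,0],
    [0,0,-0.02,0,0,0],
    [0,0,-0.02,0,0,0]
  ],
  "grip": 0.2
}}

```text
t: 8.05
tool_pos: [0.4743, -0.249, 0.0281]
ee_rot: [-0.0, 0.707, 0.707, -0.0]
ft_force: [-0.9, -1.2, -0.6]
gripper_width: 0.799
finger_force: 0.0
```

{"fn": "play_rows", "kwargs": {
  "steps": [
    [0,0,-0.15,0,0,0],
    [0,0,-0.4,0,0,0],
    [0,0,-0.7,0,0,0],
    [0,0,-1,0,0,0]
  ]
}}

```text
t: 8.45
tool_pos: [0.474, -0.2488, 0.1288]
ee_rot: [-0.001, 0.707, 0.707, -0.0]
ft_force: [-0.0, -0.3, 0.2]
gripper_width: 0.801
finger_force: 0.0
```

{"fn": "play_rows", "kwargs": {
  "steps": [
    [0.4,0,-0.1,0,0,0],
    [0.8,0.1,-0.2,0,0,0],
    [1,0.2,-0.2,0,0,0]
  ]
}}

```text
t: 8.75
tool_pos: [0.4946, -0.147, 0.1495]
ee_rot: [0.001, 0.707, 0.708, 0.001]
ft_force: [-0.2, 0.0, 0.2]
gripper_width: 0.8
finger_force: 0.0
```

{"fn": "play_rows", "kwargs": {
  "steps": [
    [0.4,0,0,0,0,0],
    [0.8,0,0,0,0,0],
    [1,0,0,0,0,0],
    [1,0,0,0,0,0],
    [1,0,0,0,0,0]
  ]
}}

```text
t: 9.25
tool_pos: [0.4942, -0.0489, 0.1482]
ee_rot: [0.0, 0.706, 0.708, -0.0]
ft_force: [0.1, 0.2, -0.9]
gripper_width: 0.799
finger_force: 0.0
```

```bash
cat > look.py <<'E'
from h import *
import sys
ex=[(.578,.301),(.5035,.3755),(.494,.239),(.429,.304)] 
T=grab('top'); S=grab('scene'); np.save('top.npy',T,allow_pickle=True); np.save('scene.npy',S,allow_pickle=True)
PT,PS=world(T),world(S)
def blobs(P,lo,hi,box,amin):
    X=P.reshape(-1,3); m=(X[:,2]>lo)&(X[:,2]<hi)&(X[:,0]>box[0])&(X[:,0]<box[1])&(X[:,1]>box[2])&(X[:,1]<box[3])
    X=X[m]; g=np.zeros((500,900),np.uint8)
    if len(X)==0: return []
    g[((X[:,0]-.2)*1000/2).astype(int).clip(0,499),((X[:,1]+.6)*1000/2).astype(int).clip(0,899)]=1
    g=cv2.dilate(g,np.ones((5,5))); k,l=cv2.connectedComponents(g); out=[]
    lab=l[((X[:,0]-.2)*1000/2).astype(int).clip(0,499),((X[:,1]+.6)*1000/2).astype(int).clip(0,899)]
    for i in range(1,k):
        Y=X[lab==i]
        if len(Y)>=amin:
            c,r=cv2.minEnclosingCircle(Y[:,:2].astype(np.float32)); out.append(np.round([*c,r,np.median(Y[:,2]),len(Y)],4).tolist())
    return out
TT=(.36,.65,.17,.44); TR=(.40,.63,-.42,-.18); MAT=(.34,.56,-.13,.18)
for n,P in(('T',PT),('S',PS)):
    print(n,'turntable rims',*blobs(P,.082,.102,TT,40),'\n  tray rims',*blobs(P,.046,.066,TR,40),'\n  tray knobs',*blobs(P,.072,.095,TR,8),'\n  mat knobs',*blobs(P,.030,.046,MAT,6),sep='\n   ')
E
python3 look.py
```

```text
T
   turntable rims
   [0.428, 0.3046, 0.0276, 0.0932, 151.0]
   [0.4926, 0.2391, 0.0275, 0.0933, 143.0]
   [0.577, 0.3009, 0.0273, 0.0924, 154.0]
   
  tray rims
   [0.4733, -0.2501, 0.027, 0.0565, 91.0]
   
  tray knobs
   
  mat knobs
   [0.3679, 0.1547, 0.0186, 0.0386, 27.0]
   [0.4518, 0.1176, 0.0097, 0.0367, 45.0]
   [0.4743, 0.0567, 0.0098, 0.0383, 46.0]
S
   turntable rims
   [0.4311, 0.303, 0.0298, 0.0906, 136.0]
   [0.4941, 0.2379, 0.0307, 0.0903, 146.0]
   [0.5804, 0.2985, 0.0297, 0.0913, 153.0]
   
  tray rims
   [0.4756, -0.2523, 0.0295, 0.0552, 196.0]
   
  tray knobs
   
  mat knobs
   [0.3534, -0.1149, 0.0137, 0.0371, 37.0]
   [0.3877, 0.1532, 0.0109, 0.0397, 18.0]
   [0.3865, -0.125, 0.0048, 0.0383, 8.0]
   [0.4544, 0.1152, 0.0107, 0.0378, 34.0]
   [0.473, -0.0022, 0.0118, 0.039, 42.0]
   [0.4779, -0.0645, 0.0126, 0.0374, 43.0]
   [0.4765, 0.0552, 0.0118, 0.0375, 40.0]
   [0.5087, 0.1795, 0.0279, 0.0369, 16.0]
```

{"fn": "play_rows", "kwargs": {
  "steps": [
    [0.3,0,0,0,0,0],
    [0.65,0,0,0,0,0],
    [1,0,0,0,0,0]
  ],
  "grip": 0.1
}}

```text
t: 9.65
tool_pos: [0.4943, 0.0507, 0.1483]
ee_rot: [0.0, 0.708, 0.706, 0.0]
ft_force: [-0.1, 0.4, 0.7]
gripper_width: 0.903
finger_force: 0.0
```

{"fn": "play_rows", "kwargs": {
  "steps": [
    [0.35,0,0,0,0,0],
    [0.7,0,0,0,0,0],
    [1,0,0,0,0,0]
  ]
}}

```text
t: 9.95
tool_pos: [0.4944, 0.1516, 0.1483]
ee_rot: [0.0, 0.707, 0.707, 0.0]
ft_force: [1.1, 0.1, -0.4]
gripper_width: 0.904
finger_force: 0.0
```

{"fn": "play_rows", "kwargs": {
  "steps": [
    [0.35,0,0,0,0,0],
    [0.7,0,0,0,0,0],
    [0.88,0,0.1,0,0,0],
    [0.88,0,0.3,0,0,0],
    [0.88,0,0.6,0,0,0],
    [0.88,0,0.88,0,0,0],
    [0.88,0,0.88,0,0,0],
    [0.88,0,0.88,0,0,0],
    [0.88,0,0.88,0,0,0],
    [0.88,0,0.88,0,0,0]
  ]
}}

```text
t: 10.95
tool_pos: [0.495, 0.2392, 0.0618]
ee_rot: [0.0, 0.707, 0.707, 0.001]
ft_force: [0.0, 0.1, -0.2]
gripper_width: 0.898
finger_force: 0.0
```

{"fn": "play_rows", "kwargs": {
  "steps": [
    [0,0,0,0,0,0],
    [0,0,0,0,0,0],
    [0,0,0,0,0,0],
    [0,0,0,0,0,0],
    [0,0,0,0,0,0],
    [0,0,0,0,0,0],
    [0,0,0,0,0,0]
  ],
  "grip": 1
}}

```text
t: 11.65
tool_pos: [0.4945, 0.2393, 0.0614]
ee_rot: [0.0, 0.707, 0.708, 0.001]
ft_force: [-2.1, -0.7, 7.4]
gripper_width: 0.621
finger_force: 30.4
```

{"fn": "play_rows", "kwargs": {
  "steps": [
    [0,0,-0.2,0,0,0],
    [0,0,-0.5,0,0,0],
    [0,0,-0.8,0,0,0],
    [0,0,-0.95,0,0,0],
    [0,0,-0.95,0,0,0],
    [0,0,-0.95,0,0,0]
  ]
}}

```text
t: 12.25
tool_pos: [0.4936, 0.2389, 0.155]
ee_rot: [-0.0, 0.707, 0.707, 0.0]
ft_force: [-0.7, -0.2, -1.7]
gripper_width: 0.625
finger_force: 32.6
```

{"fn": "play_rows", "kwargs": {
  "steps": [
    [-0.2,0,0,0,0,0],
    [-0.6,0.1,0,0,0,0],
    [-1,0.2,0,0,0,0]
  ]
}}

```text
t: 12.55
tool_pos: [0.5129, 0.1382, 0.1536]
ee_rot: [-0.001, 0.706, 0.708, -0.001]
ft_force: [-0.2, 0.5, -1.1]
gripper_width: 0.618
finger_force: 32.5
```

{"fn": "play_rows", "kwargs": {
  "steps": [
    [-0.4,0.1,0,0,0,0],
    [-0.8,0.2,0,0,0,0],
    [-1,0.2,0,0,0,0]
  ]
}}

```text
t: 12.85
tool_pos: [0.534, 0.0363, 0.1537]
ee_rot: [-0.0, 0.707, 0.707, -0.001]
ft_force: [0.8, 0.5, -2.4]
gripper_width: 0.626
finger_force: 32.5
```

{"fn": "play_rows", "kwargs": {
  "steps": [
    [-0.35,0.1,0,0,0,0],
    [-0.7,0.2,0,0,0,0],
    [-1,0.24,0,0,0,0]
  ]
}}

```text
t: 13.15
tool_pos: [0.5579, -0.0625, 0.1536]
ee_rot: [-0.001, 0.707, 0.707, -0.001]
ft_force: [0.7, 0.8, -2.4]
gripper_width: 0.622
finger_force: 32.5
```

{"fn": "play_rows", "kwargs": {
  "steps": [
    [-0.35,0.05,0,0,0,0],
    [-0.7,0.1,0,0,0,0],
    [-1,0.1,0,0,0,0]
  ]
}}

```text
t: 13.45
tool_pos: [0.5677, -0.1624, 0.1534]
ee_rot: [-0.001, 0.707, 0.707, -0.001]
ft_force: [-0.5, -0.3, -1.4]
gripper_width: 0.624
finger_force: 32.5
```

{"fn": "play_rows", "kwargs": {
  "steps": [
    [-0.35,0,0,0,0,0],
    [-0.7,0,0,0,0,0],
    [-0.96,0,0.1,0,0,0],
    [-0.96,0,0.3,0,0,0],
    [-0.96,0,0.6,0,0,0],
    [-0.96,0,0.9,0,0,0],
    [-0.96,0,1,0,0,0],
    [-0.96,0,1,0,0,0],
    [-0.96,0,1,0,0,0],
    [-0.96,0,1,0,0,0]
  ]
}}

```text
t: 14.45
tool_pos: [0.5694, -0.2573, 0.0566]
ee_rot: [0.001, 0.707, 0.708, 0.0]
ft_force: [0.6, -0.4, -1.4]
gripper_width: 0.62
finger_force: 32.5
```

{"fn": "play_rows", "kwargs": {
  "steps": [
    [0,0,0.1,0,0,0],
    [0,0,0.2,0,0,0],
    [0,0,0.26,0,0,0],
    [0,0,0.26,0,0,0],
    [0,0,0.28,0,0,0],
    [0,0,0.28,0,0,0],
    [0,0,0.28,0,0,0]
  ]
}}

```text
t: 15.15
tool_pos: [0.5685, -0.257, 0.0275]
ee_rot: [0.0, 0.707, 0.707, 0.0]
ft_force: [1.3, -0.4, -1.4]
gripper_width: 0.628
finger_force: 32.5
```

{"fn": "play_rows", "kwargs": {
  "steps": [
    [0,0,0.01,0,0,0],
    [0,0,0.02,0,0,0],
    [0,0,0.02,0,0,0],
    [0,0,0.02,0,0,0]
  ]
}}

```text
t: 15.55
tool_pos: [0.5685, -0.257, 0.0255]
ee_rot: [0.0, 0.707, 0.707, 0.0]
ft_force: [-0.3, -0.5, -0.1]
gripper_width: 0.625
finger_force: 32.7
```

{"fn": "play_rows", "kwargs": {
  "steps": [
    [0,0,0,0,0,0],
    [0,0,0,0,0,0],
    [0,0,0,0,0,0],
    [0,0,0,0,0,0]
  ],
  "grip": 0.2
}}

```text
t: 15.95
tool_pos: [0.5684, -0.2569, 0.0253]
ee_rot: [0.0, 0.707, 0.708, 0.0]
ft_force: [0.4, -0.3, -1.0]
gripper_width: 0.8
finger_force: 0.0
```

{"fn": "play_rows", "kwargs": {
  "steps": [
    [0,0,-0.15,0,0,0],
    [0,0,-0.4,0,0,0],
    [0,0,-0.7,0,0,0],
    [0,0,-1,0,0,0]
  ]
}}

```text
t: 16.35
tool_pos: [0.5683, -0.2569, 0.1273]
ee_rot: [0.0, 0.707, 0.707, 0.0]
ft_force: [0.5, -0.7, -0.7]
gripper_width: 0.799
finger_force: 0.0
```

{"fn": "play_rows", "kwargs": {
  "steps": [
    [0.3,0,-0.1,0,0,0],
    [0.65,0,-0.2,0,0,0],
    [1,0,-0.25,0,0,0]
  ],
  "grip": 0.1
}}

```text
t: 16.65
tool_pos: [0.5688, -0.1563, 0.1526]
ee_rot: [0.001, 0.707, 0.707, 0.001]
ft_force: [0.7, -0.5, -0.4]
gripper_width: 0.898
finger_force: 0.0
```

{"fn": "play_rows", "kwargs": {
  "steps": [
    [0.35,0,0,0,0,0],
    [0.7,0,0,0,0,0],
    [1,0,0,0,0,0]
  ]
}}

```text
t: 16.95
tool_pos: [0.5682, -0.0553, 0.1517]
ee_rot: [0.0, 0.707, 0.708, 0.0]
ft_force: [0.0, 0.0, -0.2]
gripper_width: 0.898
finger_force: 0.0
```

{"fn": "play_rows", "kwargs": {
  "steps": [
    [0.35,0,0,0,0,0],
    [0.7,0,0,0,0,0],
    [1,0,0,0,0,0]
  ]
}}

```text
t: 17.25
tool_pos: [0.5681, 0.0448, 0.1516]
ee_rot: [0.0, 0.707, 0.708, 0.0]
ft_force: [0.3, -0.2, 0.1]
gripper_width: 0.902
finger_force: 0.0
```

{"fn": "play_rows", "kwargs": {
  "steps": [
    [0.35,0,0,0,0,0],
    [0.7,0,0,0,0,0],
    [1,0,0,0,0,0]
  ]
}}

```text
t: 17.55
tool_pos: [0.568, 0.1449, 0.1516]
ee_rot: [0.0, 0.707, 0.708, 0.001]
ft_force: [0.3, -0.0, -0.7]
gripper_width: 0.901
finger_force: 0.0
```

```bash
python3 look.py
```

```text
T
   turntable rims
   [0.4283, 0.3044, 0.0273, 0.0934, 149.0]
   [0.5765, 0.3082, 0.0261, 0.0925, 62.0]
   
  tray rims
   [0.4735, -0.2492, 0.0274, 0.0569, 138.0]
   [0.5657, -0.2564, 0.0277, 0.0562, 149.0]
   
  tray knobs
   
  mat knobs
   [0.3784, -0.1204, 0.0091, 0.0376, 6.0]
   [0.4681, -0.0012, 0.0102, 0.0393, 49.0]
   [0.4781, -0.0621, 0.01, 0.0371, 49.0]
S
   turntable rims
   [0.5819, 0.2988, 0.031, 0.0895, 115.0]
   
  tray rims
   [0.4761, -0.2525, 0.0283, 0.0558, 193.0]
   [0.5686, -0.2583, 0.0286, 0.0555, 211.0]
   
  tray knobs
   
  mat knobs
   [0.3526, -0.1184, 0.0159, 0.0386, 33.0]
   [0.3718, 0.1496, 0.0194, 0.0392, 56.0]
   [0.3852, -0.1248, 0.0052, 0.0399, 8.0]
   [0.4521, 0.115, 0.0127, 0.0371, 33.0]
   [0.4719, -0.0035, 0.0112, 0.0385, 45.0]
   [0.4782, 0.0553, 0.0115, 0.0371, 40.0]
   [0.4805, -0.0643, 0.0094, 0.0383, 41.0]
   [0.5086, 0.1772, 0.0143, 0.0369, 10.0]
```

{"fn": "play_rows", "kwargs": {
  "steps": [
    [0.3,0.05,0,0,0,0],
    [0.65,0.1,0,0,0,0],
    [1,0.1,0,0,0,0]
  ]
}}

```text
t: 17.95
tool_pos: [0.5787, 0.2434, 0.1514]
ee_rot: [0.0, 0.707, 0.707, 0.001]
ft_force: [1.0, 0.1, -0.3]
gripper_width: 0.898
finger_force: 0.0
```

{"fn": "play_rows", "kwargs": {
  "steps": [
    [0.3,0,0,0,0,0],
    [0.58,0,0,0,0,0],
    [0.58,0,0.1,0,0,0],
    [0.58,0,0.3,0,0,0],
    [0.58,0,0.6,0,0,0],
    [0.58,0,0.9,0,0,0],
    [0.58,0,0.92,0,0,0],
    [0.58,0,0.92,0,0,0],
    [0.58,0,0.92,0,0,0],
    [0.58,0,0.92,0,0,0]
  ]
}}

```text
t: 18.95
tool_pos: [0.5789, 0.3013, 0.0601]
ee_rot: [0.0, 0.707, 0.707, 0.001]
ft_force: [0.8, -0.2, 0.7]
gripper_width: 0.897
finger_force: 0.0
```

{"fn": "play_rows", "kwargs": {
  "steps": [
    [0,0,0,0,0,0],
    [0,0,0,0,0,0],
    [0,0,0,0,0,0],
    [0,0,0,0,0,0],
    [0,0,0,0,0,0],
    [0,0,0,0,0,0],
    [0,0,0,0,0,0]
  ],
  "grip": 1
}}

```text
t: 19.65
tool_pos: [0.5784, 0.3014, 0.0596]
ee_rot: [0.0, 0.707, 0.708, 0.001]
ft_force: [-0.6, -1.3, 6.8]
gripper_width: 0.633
finger_force: 30.8
```

{"fn": "play_rows", "kwargs": {
  "steps": [
    [0,0,-0.2,0,0,0],
    [0,0,-0.5,0,0,0],
    [0,0,-0.8,0,0,0],
    [0,0,-0.95,0,0,0],
    [0,0,-0.95,0,0,0],
    [0,0,-0.95,0,0,0]
  ]
}}

```text
t: 20.25
tool_pos: [0.5773, 0.3009, 0.1525]
ee_rot: [-0.0, 0.707, 0.707, -0.0]
ft_force: [-0.4, -0.4, -1.6]
gripper_width: 0.635
finger_force: 32.3
```

{"fn": "play_rows", "kwargs": {
  "steps": [
    [-0.2,0,0,0,0,0],
    [-0.6,-0.1,0,0,0,0],
    [-1,-0.18,0,0,0,0]
  ]
}}

```text
t: 20.55
tool_pos: [0.5582, 0.1992, 0.1512]
ee_rot: [-0.001, 0.706, 0.708, -0.002]
ft_force: [-0.4, -0.7, -2.1]
gripper_width: 0.626
finger_force: 32.3
```

{"fn": "play_rows", "kwargs": {
  "steps": [
    [-0.4,0,0,0,0,0],
    [-0.8,0,0,0,0,0],
    [-1,0,0,0,0,0]
  ]
}}

```text
t: 20.85
tool_pos: [0.5582, 0.0973, 0.1516]
ee_rot: [-0.001, 0.707, 0.707, -0.002]
ft_force: [-0.2, 0.5, -2.0]
gripper_width: 0.631
finger_force: 32.3
```

{"fn": "play_rows", "kwargs": {
  "steps": [
    [-0.35,0,0,0,0,0],
    [-0.7,0,0,0,0,0],
    [-1,0,0,0,0,0]
  ]
}}

```text
t: 21.15
tool_pos: [0.5584, -0.0013, 0.1517]
ee_rot: [-0.001, 0.707, 0.707, -0.001]
ft_force: [0.1, 0.5, -1.4]
gripper_width: 0.631
finger_force: 32.3
```

{"fn": "play_rows", "kwargs": {
  "steps": [
    [-0.35,0,0,0,0,0],
    [-0.7,0,0,0,0,0],
    [-1,0,0,0,0,0]
  ]
}}

```text
t: 21.45
tool_pos: [0.5585, -0.1012, 0.1517]
ee_rot: [-0.001, 0.707, 0.707, -0.001]
ft_force: [1.0, 0.3, -1.0]
gripper_width: 0.629
finger_force: 32.3
```

{"fn": "play_rows", "kwargs": {
  "steps": [
    [-0.35,0,0,0,0,0],
    [-0.7,0,0,0,0,0],
    [-1,0,0,0,0,0]
  ]
}}

```text
t: 21.75
tool_pos: [0.5585, -0.201, 0.1516]
ee_rot: [-0.001, 0.707, 0.707, -0.001]
ft_force: [0.1, -0.2, -1.8]
gripper_width: 0.626
finger_force: 32.3
```

{"fn": "play_rows", "kwargs": {
  "steps": [
    [-0.35,0,0,0,0,0],
    [-0.7,0,0,0,0,0],
    [-1,0,0,0,0,0]
  ]
}}

```text
t: 22.05
tool_pos: [0.5585, -0.3008, 0.1515]
ee_rot: [-0.001, 0.707, 0.707, -0.001]
ft_force: [0.1, -0.3, -0.1]
gripper_width: 0.629
finger_force: 32.3
```

{"fn": "play_rows", "kwargs": {
  "steps": [
    [-0.3,0,0,0,0,0],
    [-0.52,0,0,0,0,0],
    [-0.52,0,0.1,0,0,0],
    [-0.52,0,0.3,0,0,0],
    [-0.52,0,0.6,0,0,0],
    [-0.52,0,0.9,0,0,0],
    [-0.52,0,1,0,0,0],
    [-0.52,0,1,0,0,0],
    [-0.52,0,1,0,0,0],
    [-0.52,0,1,0,0,0]
  ]
}}

```text
t: 23.05
tool_pos: [0.5614, -0.3513, 0.0549]
ee_rot: [0.001, 0.707, 0.708, 0.0]
ft_force: [0.2, -0.3, -2.2]
gripper_width: 0.633
finger_force: 32.3
```

{"fn": "play_rows", "kwargs": {
  "steps": [
    [0,0,0.1,0,0,0],
    [0,0,0.2,0,0,0],
    [0,0,0.26,0,0,0],
    [0,0,0.26,0,0,0],
    [0,0,0.28,0,0,0],
    [0,0,0.28,0,0,0],
    [0,0,0.28,0,0,0]
  ]
}}

```text
t: 23.75
tool_pos: [0.5606, -0.351, 0.0255]
ee_rot: [0.0, 0.707, 0.707, 0.0]
ft_force: [-0.1, 0.3, -1.3]
gripper_width: 0.63
finger_force: 32.3
```

{"fn": "play_rows", "kwargs": {
  "steps": [
    [0,0,0.01,0,0,0],
    [0,0,0.015,0,0,0],
    [0,0,0.015,0,0,0],
    [0,0,0.015,0,0,0]
  ]
}}

```text
t: 24.15
tool_pos: [0.5605, -0.3509, 0.0238]
ee_rot: [0.0, 0.707, 0.707, 0.0]
ft_force: [0.9, -0.8, -1.2]
gripper_width: 0.631
finger_force: 32.3
```

{"fn": "play_rows", "kwargs": {
  "steps": [
    [0,0,0,0,0,0],
    [0,0,0,0,0,0],
    [0,0,0,0,0,0],
    [0,0,0,0,0,0]
  ],
  "grip": 0.2
}}

```text
t: 24.55
tool_pos: [0.5605, -0.3509, 0.0239]
ee_rot: [0.0, 0.707, 0.707, 0.0]
ft_force: [0.1, 0.3, -0.2]
gripper_width: 0.803
finger_force: 0.0
```

{"fn": "play_rows", "kwargs": {
  "steps": [
    [0,0,-0.15,0,0,0],
    [0,0,-0.4,0,0,0],
    [0,0,-0.7,0,0,0],
    [0,0,-1,0,0,0]
  ]
}}

```text
t: 24.95
tool_pos: [0.5604, -0.3509, 0.1258]
ee_rot: [0.0, 0.707, 0.707, 0.0]
ft_force: [1.2, 0.8, 0.8]
gripper_width: 0.796
finger_force: 0.0
```

{"fn": "play_rows", "kwargs": {
  "steps": [
    [0.3,0,-0.1,0,0,0],
    [0.65,-0.1,-0.2,0,0,0],
    [1,-0.3,-0.25,0,0,0]
  ],
  "grip": 0.1
}}

```text
t: 25.25
tool_pos: [0.5316, -0.2505, 0.1511]
ee_rot: [0.002, 0.707, 0.707, 0.001]
ft_force: [-0.1, 0.0, 0.2]
gripper_width: 0.9
finger_force: 0.0
```

{"fn": "play_rows", "kwargs": {
  "steps": [
    [0.35,-0.1,0,0,0,0],
    [0.7,-0.2,0,0,0,0],
    [1,-0.3,0,0,0,0]
  ]
}}

```text
t: 25.55
tool_pos: [0.4999, -0.1495, 0.1501]
ee_rot: [0.001, 0.707, 0.707, 0.0]
ft_force: [0.1, 0.4, 0.1]
gripper_width: 0.899
finger_force: 0.0
```

{"fn": "play_rows", "kwargs": {
  "steps": [
    [0.35,-0.1,0,0,0,0],
    [0.7,-0.2,0,0,0,0],
    [1,-0.3,0,0,0,0]
  ]
}}

```text
t: 25.85
tool_pos: [0.4699, -0.0496, 0.1499]
ee_rot: [0.001, 0.707, 0.707, 0.001]
ft_force: [0.9, -0.5, -0.8]
gripper_width: 0.899
finger_force: 0.0
```

{"fn": "play_rows", "kwargs": {
  "steps": [
    [0.35,-0.1,0,0,0,0],
    [0.7,-0.2,0,0,0,0],
    [1,-0.3,0,0,0,0]
  ]
}}

```text
t: 26.15
tool_pos: [0.4398, 0.0505, 0.1499]
ee_rot: [0.0, 0.707, 0.708, 0.001]
ft_force: [1.6, 0.5, 0.5]
gripper_width: 0.897
finger_force: 0.0
```

```bash
python3 look.py
```

```text
T
   turntable rims
   [0.4283, 0.3052, 0.0277, 0.0926, 155.0]
   
  tray rims
   [0.4734, -0.2491, 0.0273, 0.0568, 138.0]
   [0.5593, -0.35, 0.0276, 0.056, 156.0]
   [0.5663, -0.2565, 0.0278, 0.057, 144.0]
   
  tray knobs
   
  mat knobs
   [0.3782, -0.12, 0.0087, 0.0426, 6.0]
   [0.4469, 0.1131, 0.0058, 0.0365, 11.0]
   [0.4601, -0.0023, 0.0052, 0.0368, 9.0]
   [0.479, -0.0692, 0.0068, 0.0377, 11.0]
S
   turntable rims
   [0.4305, 0.3041, 0.0306, 0.0897, 134.0]
   
  tray rims
   [0.4751, -0.2528, 0.0278, 0.0553, 190.0]
   [0.5606, -0.3531, 0.0284, 0.0562, 223.0]
   [0.5698, -0.2583, 0.0283, 0.0559, 200.0]
   
  tray knobs
   
  mat knobs
   [0.3523, -0.1135, 0.0135, 0.0384, 35.0]
   [0.3721, 0.1456, 0.0171, 0.0399, 44.0]
   [0.3858, -0.1237, 0.0055, 0.0374, 8.0]
   [0.4547, 0.1148, 0.01, 0.0374, 35.0]
   [0.472, -0.0027, 0.0101, 0.0388, 42.0]
   [0.4771, 0.0547, 0.0113, 0.0377, 38.0]
   [0.4795, -0.0661, 0.0126, 0.0375, 44.0]
   [0.51, 0.178, 0.0163, 0.0369, 14.0]
```

{"fn": "play_rows", "kwargs": {
  "steps": [
    [0.3,-0.05,0,0,0,0],
    [0.65,-0.1,0,0,0,0],
    [1,-0.1,0,0,0,0]
  ]
}}

```text
t: 26.55
tool_pos: [0.4299, 0.1495, 0.1497]
ee_rot: [0.0, 0.707, 0.707, 0.0]
ft_force: [-0.1, 1.6, 0.1]
gripper_width: 0.901
finger_force: 0.0
```

{"fn": "play_rows", "kwargs": {
  "steps": [
    [0.35,0,0,0,0,0],
    [0.7,0,0,0,0,0],
    [1,0,0,0,0,0]
  ]
}}

```text
t: 26.85
tool_pos: [0.4305, 0.2504, 0.1498]
ee_rot: [0.0, 0.707, 0.708, 0.001]
ft_force: [0.6, -0.3, 1.2]
gripper_width: 0.902
finger_force: 0.0
```

{"fn": "play_rows", "kwargs": {
  "steps": [
    [0.3,0,0,0,0,0],
    [0.56,0,0,0,0,0],
    [0.56,0,0.1,0,0,0],
    [0.56,0,0.3,0,0,0],
    [0.56,0,0.6,0,0,0],
    [0.56,0,0.9,0,0,0],
    [0.56,0,0.9,0,0,0],
    [0.56,0,0.9,0,0,0],
    [0.56,0,0.9,0,0,0],
    [0.56,0,0.9,0,0,0]
  ]
}}

```text
t: 27.85
tool_pos: [0.4308, 0.3054, 0.0604]
ee_rot: [0.0, 0.707, 0.707, 0.001]
ft_force: [0.1, 0.9, 0.5]
gripper_width: 0.898
finger_force: 0.0
```

{"fn": "play_rows", "kwargs": {
  "steps": [
    [0,0,0,0,0,0],
    [0,0,0,0,0,0],
    [0,0,0,0,0,0],
    [0,0,0,0,0,0],
    [0,0,0,0,0,0],
    [0,0,0,0,0,0],
    [0,0,0,0,0,0]
  ],
  "grip": 1
}}

```text
t: 28.55
tool_pos: [0.4302, 0.3053, 0.0599]
ee_rot: [0.0, 0.707, 0.707, 0.001]
ft_force: [-1.1, -0.4, 9.0]
gripper_width: 0.633
finger_force: 30.1
```

{"fn": "play_rows", "kwargs": {
  "steps": [
    [0,0,-0.2,0,0,0],
    [0,0,-0.5,0,0,0],
    [0,0,-0.8,0,0,0],
    [0,0,-0.95,0,0,0],
    [0,0,-0.95,0,0,0],
    [0,0,-0.95,0,0,0]
  ]
}}

```text
t: 29.15
tool_pos: [0.4295, 0.3048, 0.1535]
ee_rot: [0.0, 0.707, 0.708, 0.0]
ft_force: [-0.3, -0.6, -1.9]
gripper_width: 0.635
finger_force: 32.7
```

{"fn": "play_rows", "kwargs": {
  "steps": [
    [-0.2,0,0,0,0,0],
    [-0.6,0.1,0,0,0,0],
    [-1,0.2,0,0,0,0]
  ]
}}

```text
t: 29.45
tool_pos: [0.4489, 0.2039, 0.1522]
ee_rot: [-0.0, 0.706, 0.708, -0.001]
ft_force: [0.0, 0.1, -1.9]
gripper_width: 0.636
finger_force: 32.7
```

{"fn": "play_rows", "kwargs": {
  "steps": [
    [-0.4,0.1,0,0,0,0],
    [-0.8,0.17,0,0,0,0],
    [-1,0.17,0,0,0,0]
  ]
}}

```text
t: 29.75
tool_pos: [0.4665, 0.1022, 0.1523]
ee_rot: [-0.0, 0.707, 0.707, -0.001]
ft_force: [-0.7, 0.5, -1.6]
gripper_width: 0.632
finger_force: 32.7
```

{"fn": "play_rows", "kwargs": {
  "steps": [
    [-0.35,0,0,0,0,0],
    [-0.7,0,0,0,0,0],
    [-1,0,0,0,0,0]
  ]
}}

```text
t: 30.05
tool_pos: [0.4658, 0.0034, 0.1523]
ee_rot: [-0.001, 0.707, 0.707, -0.001]
ft_force: [0.7, -0.3, -2.1]
gripper_width: 0.634
finger_force: 32.7
```

{"fn": "play_rows", "kwargs": {
  "steps": [
    [-0.35,0,0,0,0,0],
    [-0.7,0,0,0,0,0],
    [-1,0,0,0,0,0]
  ]
}}

```text
t: 30.35
tool_pos: [0.466, -0.0964, 0.1523]
ee_rot: [-0.001, 0.707, 0.707, -0.001]
ft_force: [0.5, 0.6, -1.7]
gripper_width: 0.633
finger_force: 32.7
```

{"fn": "play_rows", "kwargs": {
  "steps": [
    [-0.35,0,0,0,0,0],
    [-0.7,0,0,0,0,0],
    [-1,0,0,0,0,0]
  ]
}}

```text
t: 30.65
tool_pos: [0.4662, -0.1963, 0.1522]
ee_rot: [-0.001, 0.707, 0.707, -0.001]
ft_force: [0.3, 0.2, -2.4]
gripper_width: 0.633
finger_force: 32.7
```

{"fn": "play_rows", "kwargs": {
  "steps": [
    [-0.35,0,0,0,0,0],
    [-0.7,0,0,0,0,0],
    [-1,0,0,0,0,0]
  ]
}}

```text
t: 30.95
tool_pos: [0.4664, -0.2962, 0.152]
ee_rot: [-0.001, 0.707, 0.707, -0.0]
ft_force: [0.3, 0.8, -2.0]
gripper_width: 0.634
finger_force: 32.7
```

{"fn": "play_rows", "kwargs": {
  "steps": [
    [-0.3,0,0,0,0,0],
    [-0.48,0,0,0,0,0],
    [-0.48,0,0.1,0,0,0],
    [-0.48,0,0.3,0,0,0],
    [-0.48,0,0.6,0,0,0],
    [-0.48,0,0.9,0,0,0],
    [-0.48,0,1,0,0,0],
    [-0.48,0,1,0,0,0],
    [-0.48,0,1,0,0,0],
    [-0.48,0,1,0,0,0]
  ]
}}

```text
t: 31.95
tool_pos: [0.4684, -0.3434, 0.0551]
ee_rot: [0.001, 0.707, 0.708, 0.0]
ft_force: [0.4, 0.9, -2.1]
gripper_width: 0.633
finger_force: 32.7
```

{"fn": "play_rows", "kwargs": {
  "steps": [
    [0,0,0.1,0,0,0],
    [0,0,0.2,0,0,0],
    [0,0,0.26,0,0,0],
    [0,0,0.26,0,0,0],
    [0,0,0.28,0,0,0],
    [0,0,0.28,0,0,0],
    [0,0,0.28,0,0,0]
  ]
}}

```text
t: 32.65
tool_pos: [0.4676, -0.3431, 0.0259]
ee_rot: [0.0, 0.707, 0.707, 0.0]
ft_force: [0.4, 0.3, -1.6]
gripper_width: 0.633
finger_force: 32.7
```

Release the last pot, retract toward the mat, and look once more.

{"fn": "play_rows", "kwargs": {
  "steps": [
    [0,0,0.01,0,0,0],
    [0,0,0.02,0,0,0],
    [0,0,0.02,0,0,0],
    [0,0,0.02,0,0,0]
  ]
}}

```text
t: 33.05
tool_pos: [0.4676, -0.3431, 0.024]
ee_rot: [0.0, 0.707, 0.707, 0.0]
ft_force: [-0.3, -0.0, 0.5]
gripper_width: 0.63
finger_force: 32.9
```

{"fn": "play_rows", "kwargs": {
  "steps": [
    [0,0,0,0,0,0],
    [0,0,0,0,0,0],
    [0,0,0,0,0,0],
    [0,0,0,0,0,0]
  ],
  "grip": 0.2
}}

```text
t: 33.45
tool_pos: [0.4675, -0.343, 0.0238]
ee_rot: [0.0, 0.707, 0.707, 0.0]
ft_force: [0.6, 0.1, -0.1]
gripper_width: 0.798
finger_force: 0.0
```

{"fn": "play_rows", "kwargs": {
  "steps": [
    [0,0,-0.15,0,0,0],
    [0,0,-0.4,0,0,0],
    [0,0,-0.7,0,0,0],
    [0,0,-1,0,0,0]
  ]
}}

```text
t: 33.85
tool_pos: [0.4674, -0.3429, 0.1258]
ee_rot: [0.0, 0.707, 0.707, 0.0]
ft_force: [0.9, -0.5, -0.4]
gripper_width: 0.797
finger_force: 0.0
```

{"fn": "play_rows", "kwargs": {
  "steps": [
    [0.3,0,-0.1,0,0,0],
    [0.65,0,-0.2,0,0,0],
    [1,0,-0.25,0,0,0]
  ],
  "grip": 0.5
}}

```text
t: 34.15
tool_pos: [0.4677, -0.2424, 0.1509]
ee_rot: [0.001, 0.707, 0.707, 0.0]
ft_force: [-0.0, 0.1, 0.1]
gripper_width: 0.499
finger_force: 0.0
```

{"fn": "play_rows", "kwargs": {
  "steps": [
    [0.3,0,0,0,0,0],
    [0.6,0,0,0,0,0],
    [0.8,0,0,0,0,0],
    [0.8,0,0,0,0,0],
    [0.8,0,0,0,0,0]
  ]
}}

```text
t: 34.65
tool_pos: [0.4677, -0.1631, 0.1497]
ee_rot: [0.001, 0.706, 0.708, 0.0]
ft_force: [-0.0, -0.8, -1.1]
gripper_width: 0.501
finger_force: 0.0
```

```bash
python3 look.py; python3 - <<'E'
from h import *
s=status.get_obs(); d=grab('wrist'); print(s['tool_pos'],s['ee_rot'])
np.save('w.npy',{**d,'pose':(s['tool_pos'],s['ee_rot'])},allow_pickle=True); save('w1',d['frame'])
E
```

```text
T
   turntable rims
   
  tray rims
   
  tray knobs
   
  mat knobs
   [0.3678, 0.1545, 0.0187, 0.0381, 27.0]
   [0.3781, -0.1199, 0.0088, 0.0421, 7.0]
   [0.4516, 0.1175, 0.0097, 0.0371, 47.0]
   [0.4683, -0.0009, 0.0098, 0.0391, 51.0]
   [0.4779, -0.0626, 0.0102, 0.0381, 51.0]
   [0.4742, 0.057, 0.0098, 0.0375, 48.0]
S
   turntable rims
   
  tray rims
   [0.4681, -0.3453, 0.0281, 0.0559, 210.0]
   [0.4749, -0.2516, 0.0282, 0.0552, 190.0]
   [0.5595, -0.3537, 0.0291, 0.0564, 224.0]
   [0.5691, -0.2578, 0.029, 0.0557, 207.0]
   
  tray knobs
   
  mat knobs
   [0.3525, -0.1159, 0.0142, 0.0395, 39.0]
   [0.3718, 0.1508, 0.0196, 0.0382, 57.0]
   [0.386, -0.1237, 0.0051, 0.0397, 8.0]
   [0.4531, 0.1162, 0.0121, 0.0386, 33.0]
   [0.468, -0.0041, 0.013, 0.0385, 42.0]
   [0.4771, 0.0547, 0.0131, 0.0374, 39.0]
   [0.4802, -0.0654, 0.0112, 0.0377, 42.0]
   [0.5034, 0.1791, 0.0266, 0.0376, 18.0]
[ 0.46760987 -0.16384008  0.14928105] [4.76839538e-04 7.06839006e-01 7.07374289e-01 8.35433282e-05]
```

View pics/w1.png

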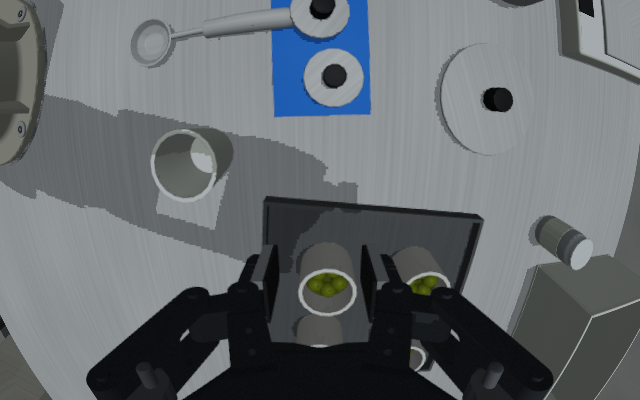

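The wrist view shows the ladle handle resting on lid 3's disc (290,18), lid 4 free at (335,78), and the pots upright in the tray. I'll take lid 4 first.

{"fn": "play_rows", "kwargs": {
  "steps": [
    [0.3,0.05,0,0,0,0],
    [0.65,0.1,0,0,0,0],
    [1,0.12,0.1,0,0,0],
    [1,0.12,0.4,0,0,0],
    [1,0.12,0.7,0,0,0],
    [1,0.12,0.9,0,0,0],
    [1,0.12,0.9,0,0,0],
    [1,0.12,0.9,0,0,0],
    [1,0.12,0.9,0,0,0],
    [1,0.12,0.9,0,0,0]
  ],
  "squeeze": 40
}}

```text
t: 35.8
tool_pos: [0.4801, -0.0634, 0.0599]
ee_rot: [0.001, 0.707, 0.707, 0.001]
ft_force: [-0.6, -0.4, -0.2]
gripper_width: 0.502
finger_force: 0.0
```

```bash
cat > wr.py <<'E'
from h import *
# wrist: world xyz map using fisheye + depth
from scipy.spatial.transform import Rotation as R
def wrist():
    s=status.get_obs(); d=grab('wrist'); H,W=d['depth'].shape; f=H/2/np.tan(np.radians(d['fov_y'])/2)
    v,u=np.mgrid[:H,:W]; x,y=u-d['cx'],v-d['cy']; r=np.hypot(x,y)+1e-9; th=r/f; z=d['depth']
    P=np.stack([x/r*np.tan(th)*z,y/r*np.tan(th)*z,z],-1); he=np.array(d['hand_eye'])
    P=P@he[:3,:3].T+he[:3,3]; q=s['ee_rot']; M=R.from_quat([q[1],q[2],q[3],q[0]]).as_matrix()
    P=P@M.T+s['tool_pos']; P[z<=0]=np.nan
    return s,d,P
def knob(P,d,lo,hi,c,rad=.03):
    m=(P[...,2]>lo)&(P[...,2]<hi)&(np.hypot(P[...,0]-c[0],P[...,1]-c[1])<rad)
    X=P[m]
    if len(X)<10: return None
    o,r=cv2.minEnclosingCircle(X[:,:2].astype(np.float32)); return np.round([*o,r,np.median(X[:,2]),np.percentile(X[:,2],95),len(X)],4).tolist()
E
python3 - <<'E'
from wr import *
s,d,P=wrist(); print(s['tool_pos']); c=s['tool_pos'][:2]
dark=d['frame'].max(-1)<60; Q=P.copy(); Q[~dark]=np.nan
print('knob',knob(Q,d,.024,.045,c,.022),'top',knob(P,d,.034,.043,c,.02),'disc',knob(P,d,.012,.024,c,.032))
save('w2',d['frame'])
E
```

```text
[ 0.48007599 -0.06335996  0.05992572]
knob [0.482, -0.0627, 0.0101, 0.0398, 0.041, 1029.0] top [0.4819, -0.063, 0.0102, 0.0399, 0.041, 872.0] disc [0.4821, -0.0631, 0.0268, 0.0201, 0.0212, 3718.0]
```

View pics/w2.png

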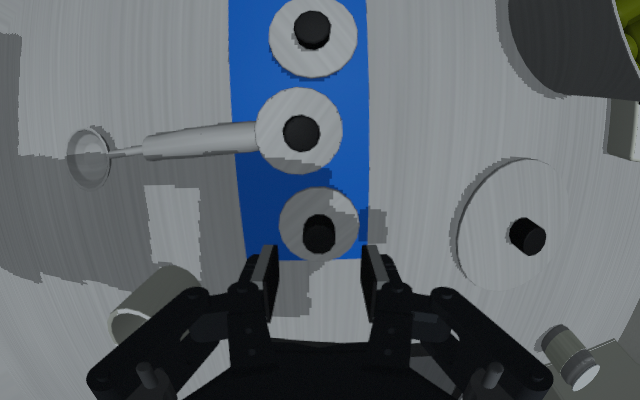

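The wrist view shows lid 4's knob at (319,233) between the pads, and the 2 mm offset is within calibration. Going down to grip it.

{"fn": "play_rows", "kwargs": {
  "steps": [
    [0,0.01,0.1,0,0,0],
    [0,0.01,0.2,0,0,0],
    [0,0.01,0.3,0,0,0],
    [0,0.01,0.37,0,0,0],
    [0,0.01,0.37,0,0,0],
    [0,0.01,0.37,0,0,0],
    [0,0.01,0.37,0,0,0]
  ]
}}

```text
t: 36.55
tool_pos: [0.4804, -0.063, 0.0219]
ee_rot: [0.0, 0.707, 0.707, 0.0]
ft_force: [-0.7, -0.3, -0.6]
gripper_width: 0.5
finger_force: 0.0
```

{"fn": "play_rows", "kwargs": {
  "steps": [
    [0,0,0,0,0,0],
    [0,0,0,0,0,0],
    [0,0,0,0,0,0],
    [0,0,0,0,0,0],
    [0,0,0,0,0,0],
    [0,0,0,0,0,0],
    [0,0,0,0,0,0]
  ],
  "grip": 1
}}

```text
t: 37.25
tool_pos: [0.4804, -0.063, 0.0222]
ee_rot: [0.0, 0.707, 0.707, 0.0]
ft_force: [-1.6, 1.0, 6.5]
gripper_width: 0.212
finger_force: 39.1
```

{"fn": "play_rows", "kwargs": {
  "steps": [
    [0,0,-0.1,0,0,0],
    [0,0,-0.4,0,0,0],
    [0,0,-0.7,0,0,0],
    [0,0,-1,0,0,0],
    [0,0,-1,0,0,0],
    [0,0,-1,0,0,0],
    [0,0,-1,0,0,0]
  ]
}}

```text
t: 37.95
tool_pos: [0.4794, -0.0629, 0.1211]
ee_rot: [-0.001, 0.707, 0.707, -0.0]
ft_force: [-0.3, 0.3, -0.4]
gripper_width: 0.212
finger_force: 39.3
```

{"fn": "play_rows", "kwargs": {
  "steps": [
    [-0.3,0,0,0,0,0],
    [-0.65,-0.05,0,0,0,0],
    [-1,-0.12,0,0,0,0]
  ]
}}

```text
t: 38.25
tool_pos: [0.4675, -0.1636, 0.1205]
ee_rot: [-0.001, 0.706, 0.708, -0.0]
ft_force: [0.7, 0.4, -0.5]
gripper_width: 0.21
finger_force: 39.3
```

{"fn": "play_rows", "kwargs": {
  "steps": [
    [-0.35,0,0,0,0,0],
    [-0.7,0,0,0,0,0],
    [-1,0,0,0,0,0]
  ]
}}

```text
t: 38.55
tool_pos: [0.4674, -0.2643, 0.1203]
ee_rot: [-0.001, 0.707, 0.707, -0.0]
ft_force: [1.2, -0.4, -0.5]
gripper_width: 0.211
finger_force: 39.3
```

{"fn": "play_rows", "kwargs": {
  "steps": [
    [-0.35,0,0,0,0,0],
    [-0.65,0,0,0,0,0],
    [-0.8,0,0,0,0,0],
    [-0.8,0,0,0,0,0],
    [-0.8,0,0.1,0,0,0],
    [-0.8,0,0.1,0,0,0],
    [-0.8,0,0.1,0,0,0]
  ]
}}

```text
t: 39.25
tool_pos: [0.4681, -0.3415, 0.111]
ee_rot: [-0.001, 0.706, 0.708, -0.0]
ft_force: [1.3, -0.4, -0.7]
gripper_width: 0.211
finger_force: 39.3
```

```bash
cat > held.py <<'E'
from wr import *
s,d,P=wrist(); t=s['tool_pos']; print(np.round(t,4),s['gripper_width'])
def disc(zl,zh,name,rad=.03):
    m=(P[...,2]>zl)&(P[...,2]<zh)&(np.hypot(P[...,0]-t[0],P[...,1]-t[1])<rad)&(d['frame'].max(-1)>70)
    X=P[m]
    if len(X)<50: print(name,len(X)); return
    c=X.mean(0); n=np.linalg.svd(X-c,full_matrices=False)[2][2]; n*=np.sign(n[2])
    (a,b),r=cv2.minEnclosingCircle(X[:,:2].astype(np.float32))
    print(name,'xy',np.round([a,b,r],4),'z',np.round(np.median(X[:,2]),4),'tilt deg',np.round(np.degrees(np.arcsin(n[:2])),1),len(X))
disc(t[2]-.014,t[2]+.010,'held')
disc(.050,.065,'rim',.045)
E
python3 held.py
```

```text
[ 0.4681 -0.3415  0.111 ] 0.21055696358236708
held xy [ 0.4699 -0.3418  0.0269] z 0.1089 tilt deg [0.3 0.9] 3314
rim xy [ 0.4697 -0.341   0.0268] z 0.0596 tilt deg [0.3 7.7] 837
```

{"fn": "play_rows", "kwargs": {
  "steps": [
    [0,0,0.1,0,0,0],
    [0,0,0.2,0,0,0],
    [0,0,0.3,0,0,0],
    [0,0,0.36,0,0,0],
    [0,0,0.4,0,0,0],
    [0,0,0.43,0,0,0],
    [0,0,0.43,0,0,0],
    [0,0,0.43,0,0,0]
  ]
}}

```text
t: 40.1
tool_pos: [0.4686, -0.3431, 0.069]
ee_rot: [0.0, 0.707, 0.707, 0.0]
ft_force: [-0.0, 0.1, -0.8]
gripper_width: 0.215
finger_force: 39.3
```

{"fn": "play_rows", "kwargs": {
  "steps": [
    [0,0,0.01,0,0,0],
    [0,0,0.02,0,0,0],
    [0,0,0.02,0,0,0],
    [0,0,0.02,0,0,0]
  ]
}}

```text
t: 40.5
tool_pos: [0.4687, -0.3432, 0.0672]
ee_rot: [0.0, 0.707, 0.707, 0.0]
ft_force: [-0.3, 0.1, 3.8]
gripper_width: 0.216
finger_force: 39.6
```

{"fn": "play_rows", "kwargs": {
  "steps": [
    [0,0,0,0,0,0],
    [0,0,0,0,0,0],
    [0,0,0,0,0,0],
    [0,0,-0.1,0,0,0],
    [0,0,-0.3,0,0,0],
    [0,0,-0.6,0,0,0],
    [0,0,-0.85,0,0,0]
  ],
  "grip": 0.5
}}

```text
t: 41.2
tool_pos: [0.4686, -0.3431, 0.1536]
ee_rot: [0.0, 0.707, 0.707, 0.0]
ft_force: [-0.0, 0.1, 0.1]
gripper_width: 0.501
finger_force: 0.0
```

{"fn": "play_rows", "kwargs": {
  "steps": [
    [0.3,0,0,0,0,0],
    [0.65,0,0,0,0,0],
    [1,0,0,0,0,0]
  ]
}}

```text
t: 41.5
tool_pos: [0.4684, -0.2423, 0.1527]
ee_rot: [0.001, 0.707, 0.707, 0.0]
ft_force: [0.5, 0.7, 0.5]
gripper_width: 0.498
finger_force: 0.0
```

{"fn": "play_rows", "kwargs": {
  "steps": [
    [0.35,0,0,0,0,0],
    [0.7,0.03,0,0,0,0],
    [1,0.08,0,0,0,0]
  ]
}}

```text
t: 41.8
tool_pos: [0.476, -0.1414, 0.1525]
ee_rot: [0.0, 0.707, 0.707, 0.0]
ft_force: [1.2, -0.3, -0.4]
gripper_width: 0.499
finger_force: 0.0
```

{"fn": "play_rows", "kwargs": {
  "steps": [
    [0.35,0,0,0,0,0],
    [0.7,0,0,0,0,0],
    [1,0,0,0,0,0]
  ]
}}

```text
t: 42.1
tool_pos: [0.4761, -0.0414, 0.1525]
ee_rot: [0.0, 0.707, 0.708, 0.0]
ft_force: [-0.7, 0.0, 0.5]
gripper_width: 0.504
finger_force: 0.0
```

{"fn": "play_rows", "kwargs": {
  "steps": [
    [0.35,0,0,0,0,0],
    [0.7,0,0,0,0,0],
    [1,0,0.1,0,0,0],
    [1,0,0.4,0,0,0],
    [1,0,0.7,0,0,0],
    [1,0,0.9,0,0,0],
    [1,0,0.9,0,0,0],
    [1,0,0.9,0,0,0],
    [1,0,0.9,0,0,0]
  ]
}}

```text
t: 43.0
tool_pos: [0.477, 0.057, 0.0631]
ee_rot: [0.001, 0.707, 0.707, 0.001]
ft_force: [0.0, -0.0, -1.2]
gripper_width: 0.501
finger_force: 0.0
```

```bash
cat > kn.py <<'E'
from wr import *
s,d,P=wrist(); c=s['tool_pos']; print(np.round(c,4)); k=knob(P,d,.034,.044,c[:2],.03); print('knob top',k,'offset from tool',np.round(np.array(k[:2])-c[:2],4) if k else '')
print('disc',knob(P,d,.012,.024,k[:2] if k else c[:2],.031))
E
python3 kn.py; python3 look.py | grep -A30 '^S'
```

```text
[0.477  0.057  0.0631]
knob top [0.4777, 0.0561, 0.0103, 0.0399, 0.0411, 833.0] offset from tool [ 0.0007 -0.0009]
disc [0.4785, 0.0555, 0.0269, 0.0201, 0.0211, 3602.0]
S
   turntable rims
   
  tray rims
   [0.4684, -0.3436, 0.0285, 0.0626, 309.0]
   [0.476, -0.2514, 0.0283, 0.0555, 190.0]
   [0.5614, -0.3526, 0.0291, 0.0562, 218.0]
   [0.5687, -0.2589, 0.0287, 0.0558, 207.0]
   
  tray knobs
   [0.4708, -0.3434, 0.0111, 0.082, 67.0]
   
  mat knobs
   [0.3513, -0.1112, 0.0123, 0.0374, 30.0]
   [0.3848, -0.1249, 0.005, 0.0363, 8.0]
   [0.4726, -0.0035, 0.0119, 0.0396, 42.0]
   [0.4763, 0.0543, 0.0106, 0.0372, 39.0]
   [0.5012, 0.1795, 0.0237, 0.039, 15.0]
```

{"fn": "play_rows", "kwargs": {
  "steps": [
    [0,0,0.1,0,0,0],
    [0,0,0.2,0,0,0],
    [0,0,0.3,0,0,0],
    [0,0,0.4,0,0,0],
    [0,0,0.4,0,0,0],
    [0,0,0.4,0,0,0],
    [0,0,0.4,0,0,0]
  ]
}}

```text
t: 43.85
tool_pos: [0.4762, 0.057, 0.0219]
ee_rot: [0.0, 0.707, 0.707, 0.0]
ft_force: [-0.4, -0.4, 0.0]
gripper_width: 0.5
finger_force: 0.0
```

{"fn": "play_rows", "kwargs": {
  "steps": [
    [0,0,0,0,0,0],
    [0,0,0,0,0,0],
    [0,0,0,0,0,0],
    [0,0,0,0,0,0],
    [0,0,0,0,0,0],
    [0,0,0,0,0,0],
    [0,0,0,0,0,0]
  ],
  "grip": 1
}}

```text
t: 44.55
tool_pos: [0.4763, 0.057, 0.0222]
ee_rot: [0.0, 0.707, 0.707, 0.0]
ft_force: [-2.0, -0.8, 6.9]
gripper_width: 0.214
finger_force: 39.0
```

{"fn": "play_rows", "kwargs": {
  "steps": [
    [0,0,-0.1,0,0,0],
    [0,0,-0.4,0,0,0],
    [0,0,-0.7,0,0,0],
    [0,0,-1,0,0,0],
    [0,0,-1,0,0,0]
  ]
}}

```text
t: 45.05
tool_pos: [0.4785, 0.0573, 0.1258]
ee_rot: [0.002, 0.707, 0.707, 0.003]
ft_force: [-0.1, -0.4, -0.7]
gripper_width: 0.213
finger_force: 39.2
```

{"fn": "play_rows", "kwargs": {
  "steps": [
    [-0.3,0.05,0,0,0,0],
    [-0.65,0.12,0,0,0,0],
    [-1,0.2,0,0,0,0]
  ]
}}

```text
t: 45.35
tool_pos: [0.4957, -0.0438, 0.1216]
ee_rot: [-0.0, 0.706, 0.708, -0.0]
ft_force: [0.5, 0.7, -1.1]
gripper_width: 0.21
finger_force: 39.2
```

{"fn": "play_rows", "kwargs": {
  "steps": [
    [-0.35,0.07,0,0,0,0],
    [-0.7,0.14,0,0,0,0],
    [-1,0.2,0,0,0,0]
  ]
}}

```text
t: 45.65
tool_pos: [0.516, -0.1446, 0.1213]
ee_rot: [-0.0, 0.707, 0.707, -0.0]
ft_force: [0.1, -0.8, -0.0]
gripper_width: 0.217
finger_force: 39.2
```

{"fn": "play_rows", "kwargs": {
  "steps": [
    [-0.35,0.07,0,0,0,0],
    [-0.7,0.14,0,0,0,0],
    [-1,0.2,0,0,0,0]
  ]
}}

```text
t: 45.95
tool_pos: [0.5361, -0.2446, 0.1212]
ee_rot: [-0.0, 0.707, 0.707, -0.0]
ft_force: [0.5, -0.6, 0.4]
gripper_width: 0.211
finger_force: 39.2
```

{"fn": "play_rows", "kwargs": {
  "steps": [
    [-0.35,0.07,0,0,0,0],
    [-0.7,0.14,0,0,0,0],
    [-1,0.22,0,0,0,0],
    [-1,0.24,0,0,0,0],
    [-1,0.24,0,0,0,0],
    [-1,0.24,0.1,0,0,0],
    [-1,0.24,0.1,0,0,0],
    [-1,0.24,0.1,0,0,0]
  ]
}}

```text
t: 46.75
tool_pos: [0.56, -0.3417, 0.1111]
ee_rot: [-0.001, 0.706, 0.708, -0.0]
ft_force: [-0.4, -0.5, -1.1]
gripper_width: 0.213
finger_force: 39.2
```

```bash
python3 held.py
```

```text
[ 0.56   -0.3417  0.1111] 0.21274681158061942
held xy [ 0.5619 -0.3427  0.0266] z 0.1089 tilt deg [0.3 0.9] 3160
rim xy [ 0.5628 -0.3445  0.0253] z 0.0594 tilt deg [-0.2 15.7] 682
```

{"fn": "play_rows", "kwargs": {
  "steps": [
    [-0.04,0,0,0,0,0],
    [-0.08,0,0,0,0,0],
    [-0.08,0,0.1,0,0,0],
    [-0.08,0,0.2,0,0,0],
    [-0.08,0,0.3,0,0,0],
    [-0.08,0,0.36,0,0,0],
    [-0.08,0,0.4,0,0,0],
    [-0.08,0,0.43,0,0,0],
    [-0.08,0,0.43,0,0,0],
    [-0.08,0,0.43,0,0,0]
  ]
}}

```text
t: 47.8
tool_pos: [0.5606, -0.351, 0.069]
ee_rot: [0.0, 0.707, 0.707, 0.0]
ft_force: [-0.3, -0.8, 0.2]
gripper_width: 0.212
finger_force: 39.2
```

{"fn": "play_rows", "kwargs": {
  "steps": [
    [0,0,0.01,0,0,0],
    [0,0,0.02,0,0,0],
    [0,0,0.02,0,0,0],
    [0,0,0.02,0,0,0]
  ]
}}

```text
t: 48.2
tool_pos: [0.5607, -0.3511, 0.0673]
ee_rot: [0.0, 0.707, 0.707, 0.0]
ft_force: [0.3, 0.1, 4.0]
gripper_width: 0.212
finger_force: 39.5
```

{"fn": "play_rows", "kwargs": {
  "steps": [
    [0,0,0,0,0,0],
    [0,0,0,0,0,0],
    [0,0,0,0,0,0],
    [0,0,-0.1,0,0,0],
    [0,0,-0.3,0,0,0],
    [0,0,-0.6,0,0,0],
    [0,0,-0.85,0,0,0]
  ],
  "grip": 0.5
}}

```text
t: 48.9
tool_pos: [0.5607, -0.351, 0.1537]
ee_rot: [0.0, 0.707, 0.707, 0.0]
ft_force: [0.4, -0.8, 0.6]
gripper_width: 0.5
finger_force: 0.0
```

{"fn": "play_rows", "kwargs": {
  "steps": [
    [0.3,-0.1,0,0,0,0],
    [0.65,-0.2,0,0,0,0],
    [1,-0.27,0,0,0,0]
  ]
}}

```text
t: 49.2
tool_pos: [0.5328, -0.2502, 0.1527]
ee_rot: [0.0, 0.707, 0.707, 0.0]
ft_force: [0.4, 0.1, -0.3]
gripper_width: 0.501
finger_force: 0.0
```

{"fn": "play_rows", "kwargs": {
  "steps": [
    [0.35,-0.1,0,0,0,0],
    [0.7,-0.2,0,0,0,0],
    [1,-0.3,0,0,0,0]
  ]
}}

```text
t: 49.5
tool_pos: [0.5028, -0.1495, 0.1525]
ee_rot: [0.0, 0.707, 0.708, 0.0]
ft_force: [0.1, -0.0, -0.5]
gripper_width: 0.502
finger_force: 0.0
```

{"fn": "play_rows", "kwargs": {
  "steps": [
    [0.35,-0.1,0,0,0,0],
    [0.7,-0.2,0,0,0,0],
    [1,-0.3,0,0,0,0]
  ]
}}

```text
t: 49.8
tool_pos: [0.4728, -0.0495, 0.1525]
ee_rot: [0.0, 0.707, 0.708, 0.0]
ft_force: [0.9, -0.1, 0.7]
gripper_width: 0.497
finger_force: 0.0
```

{"fn": "play_rows", "kwargs": {
  "steps": [
    [0.35,-0.1,0,0,0,0],
    [0.7,-0.2,0,0,0,0],
    [1,-0.2,0,0,0,0]
  ]
}}

```text
t: 50.1
tool_pos: [0.4518, 0.0504, 0.1524]
ee_rot: [-0.0, 0.707, 0.708, 0.0]
ft_force: [0.7, 0.4, 0.9]
gripper_width: 0.502
finger_force: 0.0
```

{"fn": "play_rows", "kwargs": {
  "steps": [
    [0.35,0,0,0,0,0],
    [0.68,0,0,0,0,0],
    [0.68,0,0.1,0,0,0],
    [0.68,0,0.4,0,0,0],
    [0.68,0,0.7,0,0,0],
    [0.68,0,0.9,0,0,0],
    [0.68,0,0.9,0,0,0],
    [0.68,0,0.9,0,0,0],
    [0.68,0,0.9,0,0,0]
  ]
}}

```text
t: 51.0
tool_pos: [0.4539, 0.1169, 0.0629]
ee_rot: [0.0, 0.707, 0.707, 0.001]
ft_force: [-0.2, -0.5, 0.4]
gripper_width: 0.501
finger_force: 0.0
```

```bash
python3 kn.py; python3 look.py | grep -A30 '^S'
```

```text
[0.4539 0.1169 0.0629]
knob top [0.4555, 0.1174, 0.0103, 0.0399, 0.041, 840.0] offset from tool [0.0016 0.0005]
disc [0.4555, 0.1169, 0.0267, 0.0201, 0.0212, 3634.0]
S
   turntable rims
   
  tray rims
   [0.4669, -0.3455, 0.0293, 0.0624, 301.0]
   [0.4761, -0.2517, 0.0279, 0.0552, 196.0]
   [0.5617, -0.3538, 0.0283, 0.0624, 335.0]
   [0.5692, -0.2587, 0.0285, 0.0561, 209.0]
   
  tray knobs
   [0.4696, -0.3437, 0.0119, 0.0825, 66.0]
   [0.5622, -0.3536, 0.0107, 0.0828, 72.0]
   
  mat knobs
   [0.3534, -0.1154, 0.0135, 0.0392, 38.0]
   [0.3714, 0.1439, 0.0192, 0.039, 42.0]
   [0.3849, -0.1247, 0.0052, 0.0399, 6.0]
   [0.4538, 0.1153, 0.0112, 0.0378, 33.0]
   [0.4725, -0.0031, 0.0108, 0.0389, 43.0]
   [0.5021, 0.1783, 0.0208, 0.0385, 16.0]
```

{"fn": "play_rows", "kwargs": {
  "steps": [
    [0,0,0.1,0,0,0],
    [0,0,0.2,0,0,0],
    [0,0,0.3,0,0,0],
    [0,0,0.4,0,0,0],
    [0,0,0.4,0,0,0],
    [0,0,0.4,0,0,0],
    [0,0,0.4,0,0,0]
  ]
}}

```text
t: 51.85
tool_pos: [0.4532, 0.117, 0.0219]
ee_rot: [0.0, 0.707, 0.707, 0.0]
ft_force: [0.0, -0.3, 0.8]
gripper_width: 0.5
finger_force: 0.0
```

{"fn": "play_rows", "kwargs": {
  "steps": [
    [0,0,0,0,0,0],
    [0,0,0,0,0,0],
    [0,0,0,0,0,0],
    [0,0,0,0,0,0],
    [0,0,0,0,0,0],
    [0,0,0,0,0,0],
    [0,0,0,0,0,0]
  ],
  "grip": 1
}}

```text
t: 52.55
tool_pos: [0.4534, 0.1171, 0.0222]
ee_rot: [0.0, 0.707, 0.707, 0.0]
ft_force: [-0.6, -0.2, 6.4]
gripper_width: 0.212
finger_force: 39.0
```

{"fn": "play_rows", "kwargs": {
  "steps": [
    [0,0,-0.1,0,0,0],
    [0,0,-0.4,0,0,0],
    [0,0,-0.7,0,0,0],
    [0,0,-1,0,0,0],
    [0,0,-1,0,0,0]
  ]
}}

```text
t: 53.05
tool_pos: [0.4553, 0.1176, 0.1257]
ee_rot: [0.002, 0.707, 0.707, 0.003]
ft_force: [0.0, -0.6, -1.0]
gripper_width: 0.214
finger_force: 39.3
```

{"fn": "play_rows", "kwargs": {
  "steps": [
    [-0.3,0.1,0,0,0,0],
    [-0.65,0.2,0,0,0,0],
    [-1,0.3,0,0,0,0]
  ]
}}

```text
t: 53.35
tool_pos: [0.4828, 0.0161, 0.1216]
ee_rot: [-0.0, 0.706, 0.708, -0.0]
ft_force: [0.5, 0.4, -0.4]
gripper_width: 0.211
finger_force: 39.3
```

{"fn": "play_rows", "kwargs": {
  "steps": [
    [-0.35,0.1,0,0,0,0],
    [-0.7,0.2,0,0,0,0],
    [-1,0.3,0,0,0,0]
  ]
}}

```text
t: 53.65
tool_pos: [0.5129, -0.0847, 0.1213]
ee_rot: [-0.0, 0.707, 0.707, -0.0]
ft_force: [-0.1, -0.1, -0.8]
gripper_width: 0.212
finger_force: 39.3
```

{"fn": "play_rows", "kwargs": {
  "steps": [
    [-0.35,0.1,0,0,0,0],
    [-0.7,0.2,0,0,0,0],
    [-1,0.3,0,0,0,0]
  ]
}}

```text
t: 53.95
tool_pos: [0.543, -0.1846, 0.1212]
ee_rot: [-0.0, 0.707, 0.707, -0.0]
ft_force: [1.6, 0.9, -1.4]
gripper_width: 0.215
finger_force: 39.3
```

{"fn": "play_rows", "kwargs": {
  "steps": [
    [-0.35,0.1,0,0,0,0],
    [-0.6,0.2,0,0,0,0],
    [-0.74,0.25,0,0,0,0],
    [-0.74,0.25,0,0,0,0],
    [-0.74,0.25,0.1,0,0,0],
    [-0.74,0.25,0.1,0,0,0],
    [-0.74,0.25,0.1,0,0,0],
    [-0.74,0.25,0.1,0,0,0]
  ]
}}

```text
t: 54.75
tool_pos: [0.5683, -0.2561, 0.1118]
ee_rot: [-0.0, 0.706, 0.708, -0.0]
ft_force: [0.1, -0.3, -1.1]
gripper_width: 0.213
finger_force: 39.3
```

```bash
python3 held.py
```

```text
[ 0.5683 -0.2561  0.1118] 0.21263748837866914
held xy [ 0.5702 -0.2559  0.0267] z 0.1096 tilt deg [-0.   0.9] 3306
rim xy [ 0.5707 -0.2554  0.0268] z 0.0597 tilt deg [0.2 6.5] 859
```

Aligned within 1 mm. I'll seat it, release, and return to lid 3 with the tool turned 90° so the fingers avoid the ladle handle.

{"fn": "play_rows", "kwargs": {
  "steps": [
    [0,0,0.1,0,0,0],
    [0,0,0.2,0,0,0],
    [0,0,0.3,0,0,0],
    [0,0,0.36,0,0,0],
    [0,0,0.4,0,0,0],
    [0,0,0.43,0,0,0],
    [0,0,0.43,0,0,0],
    [0,0,0.43,0,0,0]
  ]
}}

```text
t: 55.6
tool_pos: [0.5685, -0.257, 0.069]
ee_rot: [0.0, 0.707, 0.707, 0.0]
ft_force: [0.4, 0.9, -0.6]
gripper_width: 0.215
finger_force: 39.3
```

{"fn": "play_rows", "kwargs": {
  "steps": [
    [0,0,0.01,0,0,0],
    [0,0,0.02,0,0,0],
    [0,0,0.02,0,0,0],
    [0,0,0.02,0,0,0]
  ]
}}

```text
t: 56.0
tool_pos: [0.5687, -0.257, 0.0673]
ee_rot: [0.0, 0.707, 0.707, 0.0]
ft_force: [-1.4, 0.2, 4.0]
gripper_width: 0.213
finger_force: 39.8
```

{"fn": "play_rows", "kwargs": {
  "steps": [
    [0,0,0,0,0,0],
    [0,0,0,0,0,0],
    [0,0,0,0,0,0],
    [0,0,-0.1,0,0,0],
    [0,0,-0.3,0,0,0],
    [0,0,-0.6,0,0,0],
    [0,0,-0.85,0,0,0]
  ],
  "grip": 0.5
}}

```text
t: 56.7
tool_pos: [0.5686, -0.257, 0.1536]
ee_rot: [0.0, 0.707, 0.707, 0.0]
ft_force: [0.3, -0.2, -0.2]
gripper_width: 0.497
finger_force: 0.0
```

{"fn": "play_rows", "kwargs": {
  "steps": [
    [0.3,-0.1,0,0,0,0],
    [0.65,-0.2,0,0,0,0],
    [1,-0.3,0,0,0,0]
  ]
}}

```text
t: 57.0
tool_pos: [0.538, -0.1562, 0.1527]
ee_rot: [0.0, 0.707, 0.707, 0.0]
ft_force: [0.4, 0.0, -0.2]
gripper_width: 0.5
finger_force: 0.0
```

{"fn": "play_rows", "kwargs": {
  "steps": [
    [0.35,-0.15,0,0,0,0],
    [0.7,-0.3,0,0,0,0],
    [1,-0.4,0,0,0,0]
  ]
}}

```text
t: 57.3
tool_pos: [0.4971, -0.0555, 0.1524]
ee_rot: [0.0, 0.707, 0.707, 0.0]
ft_force: [0.0, 0.5, 0.6]
gripper_width: 0.5
finger_force: 0.0
```

{"fn": "play_rows", "kwargs": {
  "steps": [
    [0.3,-0.15,0,0,0,0],
    [0.55,-0.27,0,0,0,0],
    [0.55,-0.27,0,0,0,0],
    [0.55,-0.27,0,0,0,0],
    [0.55,-0.27,0,0,0,0]
  ]
}}

```text
t: 57.8
tool_pos: [0.4719, -0.0025, 0.1523]
ee_rot: [0.0, 0.707, 0.707, 0.0]
ft_force: [0.1, 0.1, -0.1]
gripper_width: 0.496
finger_force: 0.0
```

{"fn": "play_rows", "kwargs": {
  "steps": [
    [0,0,0,0,0,0.18],
    [0,0,0,0,0,0.36],
    [0,0,0,0,0,0.54],
    [0,0,0,0,0,0.72],
    [0,0,0,0,0,0.9],
    [0,0,0,0,0,1],
    [0,0,0,0,0,1]
  ]
}}

```text
t: 58.5
tool_pos: [0.4716, -0.0029, 0.1518]
ee_rot: [0.0, 0.924, 0.382, 0.0]
ft_force: [-0.4, 0.4, 0.5]
gripper_width: 0.5
finger_force: 0.0
```

{"fn": "play_rows", "kwargs": {
  "steps": [
    [0,0,0,0,0,0.18],
    [0,0,0,0,0,0.36],
    [0,0,0,0,0,0.54],
    [0,0,0,0,0,0.72],
    [0,0,0,0,0,0.9],
    [0,0,0,0,0,1],
    [0,0,0,0,0,1],
    [0,0,0,0,0,1]
  ]
}}

```text
t: 59.3
tool_pos: [0.4713, -0.0024, 0.1518]
ee_rot: [0.0, 1.0, 0.002, 0.0]
ft_force: [0.3, 0.4, 1.4]
gripper_width: 0.503
finger_force: 0.0
```

```bash
python3 kn.py; python3 look.py | grep -A30 '^S'; python3 -c "
from h import *
d=grab('wrist'); save('w3',d['frame'])"
```

```text
[ 0.4713 -0.0024  0.1518]
knob top [0.4734, -0.002, 0.0103, 0.0417, 0.0431, 408.0] offset from tool [0.0021 0.0004]
disc [0.4695, -0.0025, 0.0271, 0.0211, 0.0238, 1639.0]
S
   turntable rims
   
  tray rims
   [0.4693, -0.3441, 0.0277, 0.0624, 310.0]
   [0.4758, -0.2529, 0.0282, 0.0553, 196.0]
   [0.5612, -0.3532, 0.0281, 0.0627, 348.0]
   [0.5691, -0.2574, 0.0287, 0.0623, 319.0]
   
  tray knobs
   [0.4698, -0.3449, 0.0102, 0.0824, 71.0]
   [0.5614, -0.3527, 0.0102, 0.0824, 74.0]
   [0.5691, -0.2581, 0.011, 0.0823, 68.0]
   
  mat knobs
   [0.3534, -0.1151, 0.0137, 0.0391, 37.0]
   [0.386, 0.1554, 0.0112, 0.04, 21.0]
   [0.3877, -0.1257, 0.0034, 0.0394, 7.0]
   [0.4736, -0.0028, 0.0119, 0.0398, 42.0]
   [0.5055, 0.1786, 0.0208, 0.0384, 14.0]
```

View pics/w3.png

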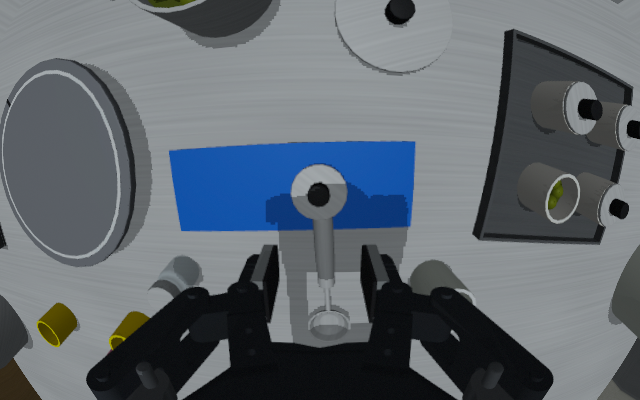

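The wrist view shows lid 3's knob at (318,195) with the handle running under or onto its disc at (322,220). Its knob reads 2 mm high, so it may be tilted; I'll measure that. The three seated lids read level.

```bash
python3 - <<'E'
from wr import *
s,d,P=wrist(); c=np.array([.4715,-.002])
m=(P[...,2]>.013)&(P[...,2]<.030)&(np.hypot(*(P[...,:2]-c).transpose(2,0,1))<.029)&(d['frame'].max(-1)>60)
X=P[m]
for it in range(4):
    o=X.mean(0); n=np.linalg.svd(X-o,full_matrices=False)[2][2]; n*=np.sign(n[2]); r=(X-o)@n; print(len(X),o.round(4),np.degrees(np.arcsin(n[:2])).round(1),r.std().round(5)); X=X[abs(r)<2*r.std()+3e-4]
for x in np.arange(.38,.5,.008):
    q=P[(abs(P[...,0]-x)<.004)&(P[...,1]>-.03)&(P[...,1]<.03)]; q=q[q[:,2]>.006]
    if len(q): print(round(x,3),np.round([q[:,1].min(),q[:,1].max(),np.percentile(q[:,2],50),np.percentile(q[:,2],95)],4))
E
```

```text
2060 [ 0.4714 -0.0026  0.0219] [8.  1.1] 0.00082
2033 [ 0.4713 -0.0026  0.0219] [8. 1.] 0.00071
2002 [ 0.4712 -0.0027  0.0219] [8.1 1. ] 0.00067
1993 [ 0.4712 -0.0027  0.0219] [8.1 1. ] 0.00067
0.38 [-0.0177  0.0003  0.0188  0.0204]
0.388 [-0.0175  0.0003  0.019   0.0209]
0.396 [-0.0173  0.0013  0.0193  0.0213]
0.404 [-0.0172  0.0013  0.0194  0.0212]
0.412 [-0.0171  0.0023  0.0194  0.0213]
0.42 [-0.017   0.0022  0.0194  0.0216]
0.428 [-0.0157  0.0022  0.0196  0.0212]
0.436 [-0.0156  0.0032  0.0196  0.0213]
0.444 [-0.0156  0.0085  0.0245  0.0261]
0.452 [-0.0242  0.0179  0.0246  0.0257]
0.46 [-0.0277  0.0226  0.024   0.1919]
0.468 [-0.0286  0.0234  0.1579  0.1924]
0.476 [-0.0286  0.0299  0.1636  0.1939]
0.484 [-0.03    0.03    0.2324  0.248 ]
0.492 [-0.03    0.0261  0.2397  0.2536]
```

Lid 3 is tilted 8°, with the handle end under its -x side. I'll tilt the tool to match, grip, lift, and then level.

{"fn": "play_rows", "kwargs": {
  "steps": [
    [0,0,0.2,0,-0.04,0],
    [0.03,0,0.45,0,-0.09,0],
    [0.06,0,0.7,0,-0.14,0],
    [0.06,0,0.8,0,-0.18,0],
    [0.06,0,0.8,0,-0.18,0],
    [0.06,0,0.8,0,-0.18,0],
    [0.06,0,0.8,0,-0.18,0]
  ]
}}

```text
t: 60.25
tool_pos: [0.4773, -0.002, 0.0725]
ee_rot: [0.0, 0.998, 0.001, -0.07]
ft_force: [-0.0, -0.2, -0.8]
gripper_width: 0.501
finger_force: 0.0
```

```bash
python3 - <<'E'
from wr import *
s,d,P=wrist(); t=s['tool_pos']; q=s['ee_rot']; M=R.from_quat([q[1],q[2],q[3],q[0]]).as_matrix()
print(t.round(4),q.round(4))
c=np.array([.4715,-.002])
m=(P[...,2]>.013)&(P[...,2]<.030)&(np.hypot(*(P[...,:2]-c).transpose(2,0,1))<.029)&(d['frame'].max(-1)>60)
X=P[m]
for it in range(4):
    o=X.mean(0); n=np.linalg.svd(X-o,full_matrices=False)[2][2]; n*=np.sign(n[2]); r=(X-o)@n; X=X[abs(r)<2*r.std()+3e-4]
print(len(X),o.round(4),np.degrees(np.arcsin(n[:2])).round(1))
T=(P-t)@M  # tool frame
K=T[(P[...,2]>.03)&(P[...,2]<.05)&(np.hypot(*(P[...,:2]-c).transpose(2,0,1))<.025)&(d['frame'].max(-1)<60)]
print('knob in tool',np.percentile(K,[3,50,97],axis=0).round(4).tolist()); D=(X-t)@M; print('disc in tool',np.percentile(D,[1,50,99],axis=0).round(4).tolist())
E
```

```text
[ 0.4773 -0.002   0.0725] [ 0.000e+00  9.976e-01  7.000e-04 -6.990e-02]
3212 [ 0.4734 -0.0024  0.0216] [8.1 1. ]
knob in tool [[-0.0073, -0.0083, 0.0299], [0.0026, -0.0, 0.0313], [0.0097, 0.0082, 0.0403]]
disc in tool [[-0.024, -0.0244, 0.0495], [0.0055, 0.0006, 0.0509], [0.0253, 0.0248, 0.0524]]
```

{"fn": "play_rows", "kwargs": {
  "steps": [
    [0,0,0.1,0,0,0],
    [0,0,0.2,0,0,0],
    [0,0,0.3,0,0,0],
    [0,0,0.4,0,0,0],
    [0,0,0.47,0,0,0],
    [0,0,0.47,0,0,0],
    [0,0,0.47,0,0,0],
    [0,0,0.47,0,0,0]
  ]
}}

```text
t: 61.1
tool_pos: [0.4709, -0.002, 0.0255]
ee_rot: [0.0, 0.998, 0.001, -0.07]
ft_force: [0.3, 0.2, 0.1]
gripper_width: 0.496
finger_force: 0.0
```

{"fn": "play_rows", "kwargs": {
  "steps": [
    [0,0,0,0,0,0],
    [0,0,0,0,0,0],
    [0,0,0,0,0,0],
    [0,0,0,0,0,0],
    [0,0,0,0,0,0],
    [0,0,0,0,0,0],
    [0,0,0,0,0,0]
  ],
  "grip": 1
}}

```text
t: 61.8
tool_pos: [0.4708, -0.002, 0.0255]
ee_rot: [0.0, 0.998, 0.0, -0.07]
ft_force: [0.6, 1.0, 6.4]
gripper_width: 0.213
finger_force: 39.0
```

{"fn": "play_rows", "kwargs": {
  "steps": [
    [0,0,-0.1,0,0,0],
    [0,0,-0.3,0,0,0],
    [0,0,-0.5,0,0,0],
    [0,0,-0.7,0,0,0],
    [0,0,-0.9,0,0.06,0],
    [0,0,-0.95,0,0.12,0],
    [0,0,-0.95,0,0.18,0],
    [0,0,-0.95,0,0.18,0],
    [0,0,-0.95,0,0.18,0],
    [0,0,-0.95,0,0.18,0],
    [0,0,-0.95,0,0.18,0]
  ]
}}

```text
t: 62.9
tool_pos: [0.4842, -0.002, 0.1191]
ee_rot: [0.0, 1.0, 0.001, -0.0]
ft_force: [0.3, -1.5, -0.9]
gripper_width: 0.212
finger_force: 39.0
```

```bash
python3 held.py; python3 -c "
from h import *
print(status.get_obs()['ee_rot'])"
```

```text
[ 0.4842 -0.002   0.1191] 0.21197354522316747
held xy [ 0.4842 -0.0026  0.0268] z 0.1151 tilt deg [ 0.7 -0.4] 2926
rim 0
[ 1.04818422e-05  9.99999779e-01  5.30469496e-04 -4.01806087e-04]
```

{"fn": "play_rows", "kwargs": {
  "steps": [
    [0,0.3,0,0,0,0],
    [-0.05,0.65,0,0,0,0],
    [-0.1,1,0,0,0,0]
  ]
}}

```text
t: 63.25
tool_pos: [0.474, -0.1029, 0.1191]
ee_rot: [-0.0, 1.0, 0.001, -0.0]
ft_force: [0.1, -0.7, -0.9]
gripper_width: 0.209
finger_force: 39.2
```

{"fn": "play_rows", "kwargs": {
  "steps": [
    [0,0.35,0,0,0,0],
    [0,0.7,0,0,0,0],
    [0,1,0,0,0,0]
  ]
}}

```text
t: 63.55
tool_pos: [0.474, -0.2038, 0.1191]
ee_rot: [-0.0, 1.0, 0.0, -0.0]
ft_force: [0.8, 0.3, -1.7]
gripper_width: 0.218
finger_force: 39.2
```

{"fn": "play_rows", "kwargs": {
  "steps": [
    [0,0.25,0,0,0,0],
    [0,0.4,0,0,0,0],
    [0,0.47,0,0,0,0],
    [0,0.47,0.1,0,0,0],
    [0,0.47,0.1,0,0,0],
    [0,0.47,0.1,0,0,0],
    [0,0.47,0.1,0,0,0]
  ]
}}

```text
t: 64.25
tool_pos: [0.4742, -0.2482, 0.1092]
ee_rot: [-0.0, 1.0, 0.001, -0.0]
ft_force: [0.0, -0.7, -0.9]
gripper_width: 0.215
finger_force: 39.2
```

```bash
python3 held.py
```

```text
[ 0.4742 -0.2482  0.1092] 0.21519838111720518
held xy [ 0.4745 -0.2488  0.0268] z 0.1052 tilt deg [ 0.7 -0.3] 3020
rim xy [ 0.4778 -0.2516  0.0268] z 0.0596 tilt deg [ 4.9 -0.4] 955
```

{"fn": "play_rows", "kwargs": {
  "steps": [
    [0.02,0.01,0,0,0,0],
    [0.03,0.02,0,0,0,0],
    [0.03,0.02,0.1,0,0,0],
    [0.03,0.02,0.2,0,0,0],
    [0.03,0.02,0.27,0,0,0],
    [0.03,0.02,0.33,0,0,0],
    [0.03,0.02,0.38,0,0,0],
    [0.03,0.02,0.38,0,0,0],
    [0.03,0.02,0.38,0,0,0]
  ]
}}

```text
t: 65.2
tool_pos: [0.4772, -0.251, 0.0713]
ee_rot: [-0.0, 1.0, 0.001, -0.0]
ft_force: [-0.1, -1.0, -0.4]
gripper_width: 0.211
finger_force: 39.2
```

{"fn": "play_rows", "kwargs": {
  "steps": [
    [0,0,0.01,0,0,0],
    [0,0,0.02,0,0,0],
    [0,0,0.02,0,0,0],
    [0,0,0.02,0,0,0]
  ]
}}

```text
t: 65.6
tool_pos: [0.4772, -0.251, 0.0694]
ee_rot: [0.0, 1.0, 0.001, 0.0]
ft_force: [-0.4, 0.5, -1.2]
gripper_width: 0.214
finger_force: 39.2
```

{"fn": "play_rows", "kwargs": {
  "steps": [
    [0,0,0.01,0,0,0],
    [0,0,0.02,0,0,0],
    [0,0,0.02,0,0,0],
    [0,0,0.02,0,0,0]
  ]
}}

```text
t: 66.0
tool_pos: [0.4775, -0.2512, 0.0689]
ee_rot: [0.0, 1.0, 0.001, 0.0]
ft_force: [-4.0, 2.1, 19.5]
gripper_width: 0.216
finger_force: 41.0
```

{"fn": "play_rows", "kwargs": {
  "steps": [
    [0,0,0,0,0,0],
    [0,0,0,0,0,0],
    [0,0,0,0,0,0],
    [0,0,-0.1,0,0,0],
    [0,0,-0.3,0,0,0],
    [0,0,-0.6,0,0,0],
    [0,0,-0.85,0,0,0],
    [0,0,-0.85,0,0,0]
  ],
  "grip": 0.5
}}

```text
t: 66.8
tool_pos: [0.4791, -0.2521, 0.1561]
ee_rot: [0.001, 1.0, 0.001, 0.003]
ft_force: [0.4, -0.0, -0.7]
gripper_width: 0.501
finger_force: 0.0
```

{"fn": "play_rows", "kwargs": {
  "steps": [
    [0.2,-0.3,0,0,0,0],
    [0.4,-0.6,0,0,0,0],
    [0.7,-0.9,0,0,0,0],
    [0.7,-0.9,0,0,0,0]
  ]
}}

```text
t: 67.2
tool_pos: [0.5498, -0.1581, 0.1523]
ee_rot: [-0.0, 1.0, 0.002, 0.001]
ft_force: [-0.2, -0.9, -1.0]
gripper_width: 0.501
finger_force: 0.0
```

{"fn": "play_rows", "kwargs": {
  "steps": [
    [0.3,-0.3,0,0,0,0],
    [0.6,-0.6,0,0,0,0],
    [0.85,-0.85,0,0,0,0],
    [0.85,-0.85,0,0,0,0],
    [0.85,-0.85,0,0,0,0],
    [0.85,-0.85,0,0,0,0]
  ]
}}

```text
t: 67.8
tool_pos: [0.6307, -0.0767, 0.1518]
ee_rot: [0.0, 1.0, 0.0, -0.001]
ft_force: [-0.5, 0.2, -0.2]
gripper_width: 0.501
finger_force: 0.0
```

```bash
python3 look.py | grep -v '0.3[0-9]*, [-0]'; python3 - <<'E'
from wr import *
s,d,P=wrist(); t=s['tool_pos']; print(t.round(4)); c=np.array([.633,-.07])
print('cover knob',knob(P,d,.028,.042,c,.03)); 
m=(P[...,2]>.006)&(P[...,2]<.02)&(np.hypot(P[...,0]-c[0],P[...,1]-c[1])<.065)&(d['frame'].max(-1)>60)
X=P[m]; o=X.mean(0); n=np.linalg.svd(X-o,full_matrices=False)[2][2]; n*=np.sign(n[2]); print('cover',o.round(4),np.degrees(n[:2]).round(2),cv2.minEnclosingCircle(X[:,:2].astype(np.float32)))
S=np.load('scene.npy',allow_pickle=True).item(); PS=world(S)
save('tray1',cv2.resize(S['frame'][210:360,180:330],(600,600),interpolation=3))
E
```

```text
T
   turntable rims
   
  tray rims
   [0.5724, -0.2692, 0.0185, 0.0631, 46.0]
   
  tray knobs
   
  mat knobs
S
   turntable rims
   
  tray rims
   [0.476, -0.2534, 0.028, 0.0624, 262.0]
   [0.5694, -0.2589, 0.0277, 0.0626, 312.0]
   
  tray knobs
   [0.4755, -0.2531, 0.0107, 0.0819, 62.0]
   [0.5706, -0.2576, 0.0108, 0.0819, 66.0]
   
  mat knobs
[ 0.6309 -0.0769  0.1522]
cover knob [0.6399, -0.0723, 0.0124, 0.0358, 0.037, 580.0]
cover [ 0.6421 -0.0728  0.014 ] [-0.05  0.04] ((0.6394369006156921, -0.07265873998403549), 0.057363178580999374)
```

View pics/tray1.png

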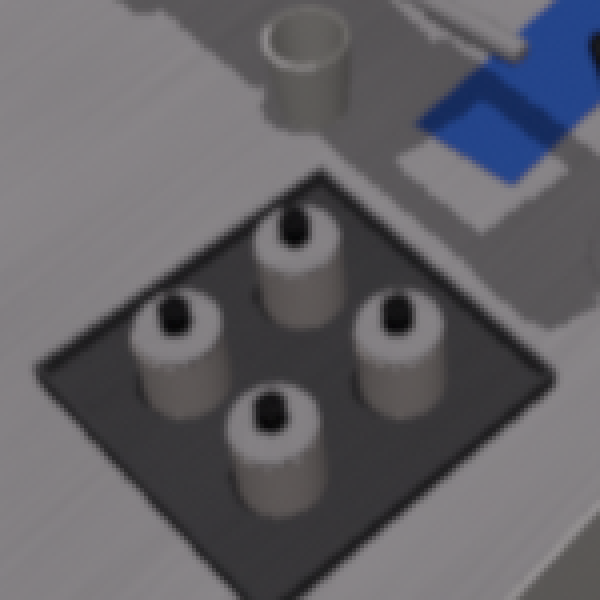

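All four lids are seated in the tray: discs near 0.0625 m in the scene view, knobs upright in the crop at (295,228), (176,315), (397,313) and (270,410). Now the cover.

{"fn": "play_rows", "kwargs": {
  "steps": [
    [0.03,-0.03,0.2,0,0,0],
    [0.06,-0.06,0.5,0,0,0],
    [0.06,-0.06,0.8,0,0,0],
    [0.06,-0.06,0.95,0,0,0],
    [0.06,-0.06,0.95,0,0,0],
    [0.06,-0.06,0.95,0,0,0],
    [0.06,-0.06,0.95,0,0,0]
  ]
}}

```text
t: 68.65
tool_pos: [0.639, -0.0702, 0.0589]
ee_rot: [0.0, 1.0, 0.0, 0.001]
ft_force: [-0.4, 0.8, 0.1]
gripper_width: 0.5
finger_force: 0.0
```

```bash
python3 - <<'E'
from wr import *
s,d,P=wrist(); t=s['tool_pos']; print(t.round(4)); c=np.array([.638,-.071])
print('cover knob',knob(P,d,.030,.042,c,.02))
m=(P[...,2]>.006)&(P[...,2]<.02)&(np.hypot(P[...,0]-c[0],P[...,1]-c[1])<.065)&(d['frame'].max(-1)>60)
X=P[m]; o=X.mean(0); print('cover',o.round(4),cv2.minEnclosingCircle(X[:,:2].astype(np.float32)))
E
```

```text
[ 0.639  -0.0702  0.0589]
cover knob [0.6396, -0.0726, 0.0122, 0.0358, 0.0369, 1176.0]
cover [ 0.648  -0.0722  0.014 ] ((0.6393039226531982, -0.0724814385175705), 0.05741799622774124)
```

{"fn": "play_rows", "kwargs": {
  "steps": [
    [0,0.01,0.1,0,0,0],
    [0.01,0.01,0.2,0,0,0],
    [0.01,0.01,0.3,0,0,0],
    [0.01,0.01,0.4,0,0,0],
    [0.01,0.01,0.4,0,0,0],
    [0.01,0.01,0.4,0,0,0],
    [0.01,0.01,0.4,0,0,0]
  ],
  "squeeze": 60
}}

```text
t: 69.4
tool_pos: [0.6392, -0.0708, 0.0175]
ee_rot: [0.0, 1.0, 0.001, 0.0]
ft_force: [-0.1, -0.5, -0.1]
gripper_width: 0.501
finger_force: 0.0
```

{"fn": "play_rows", "kwargs": {
  "steps": [
    [0,0,0,0,0,0],
    [0,0,0,0,0,0],
    [0,0,0,0,0,0],
    [0,0,0,0,0,0],
    [0,0,0,0,0,0],
    [0,0,0,0,0,0],
    [0,0,0,0,0,0]
  ],
  "grip": 1
}}

```text
t: 70.1
tool_pos: [0.6394, -0.0708, 0.0181]
ee_rot: [0.0, 1.0, 0.001, 0.001]
ft_force: [-1.0, -0.1, 5.8]
gripper_width: 0.25
finger_force: 58.7
```

{"fn": "play_rows", "kwargs": {
  "steps": [
    [0,0,-0.1,0,0,0],
    [0,0,-0.3,0,0,0],
    [0,0,-0.6,0,0,0],
    [0,0,-0.9,0,0,0],
    [0,0,-1,0,0,0],
    [0,0,-1,0,0,0]
  ]
}}

```text
t: 70.7
tool_pos: [0.6399, -0.0709, 0.1189]
ee_rot: [0.0, 1.0, 0.0, 0.002]
ft_force: [-0.5, -0.2, -2.4]
gripper_width: 0.251
finger_force: 58.8
```

{"fn": "play_rows", "kwargs": {
  "steps": [
    [0,0,-0.2,0,0,0],
    [0,0,-0.5,0,0,0],
    [0,0,-0.5,0,0,0],
    [0,0,-0.5,0,0,0],
    [0,0,-0.5,0,0,0]
  ]
}}

```text
t: 71.2
tool_pos: [0.6377, -0.0707, 0.1652]
ee_rot: [-0.0, 1.0, 0.0, -0.002]
ft_force: [-0.4, -0.5, -1.9]
gripper_width: 0.25
finger_force: 58.9
```

```bash
cat > tub.py <<'E'
from wr import *
s,d,P=wrist(); t=s['tool_pos']; print(t.round(4),s['gripper_width'].round(3))
def fit(lo,hi,c,rad,nm):
    m=(P[...,2]>lo)&(P[...,2]<hi)&(np.hypot(P[...,0]-c[0],P[...,1]-c[1])<rad)&(d['frame'].max(-1)>60); X=P[m]
    if len(X)<50: print(nm,len(X)); return
    o=X.mean(0)
    for _ in range(3):
        o=X.mean(0); n=np.linalg.svd(X-o,full_matrices=False)[2][2]; n*=np.sign(n[2]); r=(X-o)@n; X=X[abs(r)<2.5*r.std()+3e-4]
    print(nm,np.round(cv2.minEnclosingCircle(X[:,:2].astype(np.float32))[0],4),cv2.minEnclosingCircle(X[:,:2].astype(np.float32))[1],'z',np.median(X[:,2]).round(4),'tilt',np.degrees(n[:2]).round(2),len(X))
fit(t[2]-.012,t[2]+.006,t[:2],.066,'held')
fit(.094,.106,(.671,.094),.068,'tubrim')
np.save('w.npy',{**d,'P':P},allow_pickle=True); 
E
python3 tub.py
```

```text
Traceback (most recent call last):
  File "tub.py", line 2, in <module>
    s,d,P=wrist(); t=s['tool_pos']; print(t.round(4),s['gripper_width'].round(3))
                                                     ^^^^^^^^^^^^^^^^^^^^^^^^
AttributeError: 'float' object has no attribute 'round'
```

{"fn": "play_rows", "kwargs": {
  "steps": [
    [0.1,-0.3,0,0,0,0],
    [0.2,-0.6,0,0,0,0],
    [0.34,-0.9,0,0,0,0],
    [0.34,-0.9,0,0,0,0],
    [0.34,-0.9,0,0,0,0],
    [0.34,-0.9,0,0,0,0]
  ]
}}

```text
t: 71.85
tool_pos: [0.672, 0.0186, 0.1663]
ee_rot: [0.0, 1.0, 0.0, -0.001]
ft_force: [-0.1, 0.3, -1.8]
gripper_width: 0.254
finger_force: 59.1
```

```bash
sed -i "s/s\['gripper_width'\].round(3)/s['gripper_width']/" tub.py; python3 tub.py
```

```text
[0.672  0.0186 0.1663] 0.25434576222626853
held [0.672  0.0177] 0.05730123072862625 z 0.1622 tilt [0.14 0.06] 20651
tubrim [0.6755 0.0935] 0.055506229400634766 z 0.1006 tilt [-0.93 -0.56] 1504
```

{"fn": "play_rows", "kwargs": {
  "steps": [
    [0,-0.2,0,0,0,0],
    [0,-0.4,0,0,0,0],
    [0,-0.6,0,0,0,0],
    [0,-0.75,0,0,0,0],
    [0,-0.75,0,0,0,0],
    [0,-0.75,0,0,0,0],
    [0,-0.75,0,0,0,0]
  ]
}}

```text
t: 72.6
tool_pos: [0.6727, 0.0939, 0.1672]
ee_rot: [0.0, 1.0, 0.001, -0.0]
ft_force: [0.2, -0.5, -0.5]
gripper_width: 0.255
finger_force: 59.2
```

```bash
python3 tub.py; python3 -c "
from h import *
save('w4',np.load('w.npy',allow_pickle=True).item()['frame'])"
```

```text
[0.6727 0.0939 0.1672] 0.25459251641469927
held [0.6728 0.0933] 0.05721013993024826 z 0.1631 tilt [0.02 0.06] 20652
tubrim [0.7079 0.0923] 0.043476954102516174 z 0.1009 tilt [0.33 0.21] 752
```

View pics/w4.png

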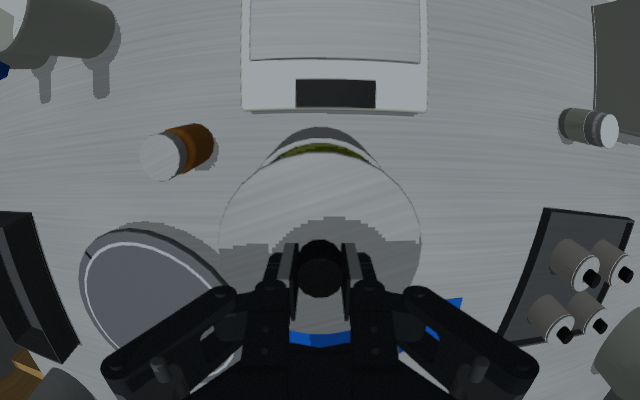

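The wrist view shows the cover held level, with the tub mouth behind it at (320,150). I'll shift +2 mm in x to line up with the tub rim and lower.

{"fn": "play_rows", "kwargs": {
  "steps": [
    [0.01,0,0,0,0,0],
    [0.02,0,0.1,0,0,0],
    [0.02,0,0.2,0,0,0],
    [0.02,0,0.3,0,0,0],
    [0.02,0,0.4,0,0,0],
    [0.02,0,0.47,0,0,0],
    [0.02,0,0.53,0,0,0],
    [0.02,0,0.53,0,0,0],
    [0.02,0,0.53,0,0,0],
    [0.02,0,0.53,0,0,0]
  ]
}}

```text
t: 73.65
tool_pos: [0.6752, 0.0943, 0.1148]
ee_rot: [-0.0, 1.0, 0.001, 0.0]
ft_force: [0.6, -0.3, -1.5]
gripper_width: 0.253
finger_force: 59.2
```

{"fn": "play_rows", "kwargs": {
  "steps": [
    [0,0,0.01,0,0,0],
    [0,0,0.02,0,0,0],
    [0,0,0.03,0,0,0],
    [0,0,0.03,0,0,0],
    [0,0,0.03,0,0,0]
  ]
}}

```text
t: 74.15
tool_pos: [0.6748, 0.0942, 0.1113]
ee_rot: [0.0, 1.0, 0.001, -0.0]
ft_force: [0.1, 0.4, -2.5]
gripper_width: 0.254
finger_force: 59.2
```

{"fn": "play_rows", "kwargs": {
  "steps": [
    [0,0,0.01,0,0,0],
    [0,0,0.01,0,0,0],
    [0,0,0.01,0,0,0],
    [0,0,0.01,0,0,0]
  ]
}}

```text
t: 74.55
tool_pos: [0.6748, 0.0942, 0.1103]
ee_rot: [0.0, 1.0, 0.0, -0.0]
ft_force: [0.7, 0.0, -1.2]
gripper_width: 0.253
finger_force: 59.2
```

{"fn": "play_rows", "kwargs": {
  "steps": [
    [0,0,0,0,0,0],
    [0,0,0,0,0,0],
    [0,0,0,0,0,0],
    [0,0,-0.1,0,0,0],
    [0,0,-0.3,0,0,0],
    [0,0,-0.6,0,0,0],
    [0,0,-1,0,0,0],
    [0,0,-1,0,0,0]
  ],
  "grip": 0.5
}}

```text
t: 75.35
tool_pos: [0.6781, 0.0947, 0.2174]
ee_rot: [-0.001, 1.0, 0.001, 0.005]
ft_force: [0.9, -0.1, -0.2]
gripper_width: 0.497
finger_force: 0.0
```

```bash
cat >> tub.py <<'E'
fit(.09,.115,(.675,.094),.066,'cover seated?')
E
python3 tub.py
```

```text
[0.6781 0.0947 0.2174] 0.4974707637079722
held 31
tubrim [0.6746 0.0932] 0.05738751217722893 z 0.1056 tilt [0.03 0.04] 5922
cover seated? [0.6746 0.0932] 0.05738751217722893 z 0.106 tilt [-0.03  0.06] 11549
```

The cover is seated: level, with its top at 0.105 m. I'll back the arm off and do a final check.

{"fn": "play_rows", "kwargs": {
  "steps": [
    [-0.3,-0.3,-0.2,0,0,0],
    [-0.6,-0.6,-0.4,0,0,0],
    [-1,-1,-0.4,0,0,0],
    [-1,-1,-0.4,0,0,0]
  ]
}}

```text
t: 75.8
tool_pos: [0.5711, 0.1968, 0.2504]
ee_rot: [-0.0, 1.0, 0.002, -0.001]
ft_force: [0.2, -1.1, 0.1]
gripper_width: 0.503
finger_force: 0.0
```

{"fn": "play_rows", "kwargs": {
  "steps": [
    [-0.3,-0.3,0,0,0,0],
    [-0.6,-0.6,0,0,0,0],
    [-1,-1,0,0,0,0],
    [-1,-1,0,0,0,0],
    [-1,-1,0,0,0,0],
    [-1,-1,0,0,0,0]
  ]
}}

```text
t: 76.4
tool_pos: [0.4752, 0.2934, 0.25]
ee_rot: [0.0, 1.0, 0.001, 0.0]
ft_force: [-0.3, -0.4, -0.5]
gripper_width: 0.5
finger_force: 0.0
```

```bash
python3 look.py | grep -A12 -e '^[TS]'; python3 - <<'E'
from h import *
save('topf',np.load('top.npy',allow_pickle=True).item()['frame'])
E
```

```text
T
   turntable rims
   
  tray rims
   [0.4664, -0.3413, 0.0276, 0.0623, 302.0]
   [0.4736, -0.2495, 0.0274, 0.0626, 298.0]
   [0.5594, -0.3501, 0.0279, 0.0621, 290.0]
   [0.5662, -0.2556, 0.0268, 0.0625, 281.0]
   
  tray knobs
   [0.4673, -0.342, 0.0105, 0.0824, 61.0]
   [0.4736, -0.2509, 0.0107, 0.0827, 55.0]
   [0.5593, -0.3503, 0.0101, 0.0829, 58.0]
--
S
   turntable rims
   
  tray rims
   [0.4701, -0.3435, 0.029, 0.0626, 306.0]
   [0.4764, -0.2528, 0.0277, 0.0623, 275.0]
   [0.5599, -0.3535, 0.029, 0.0626, 345.0]
   [0.5689, -0.2594, 0.0281, 0.0624, 305.0]
   
  tray knobs
   [0.4688, -0.3451, 0.0108, 0.0827, 66.0]
   [0.4773, -0.2507, 0.0111, 0.0822, 62.0]
   [0.561, -0.353, 0.0109, 0.0827, 70.0]
```

View pics/topf.png

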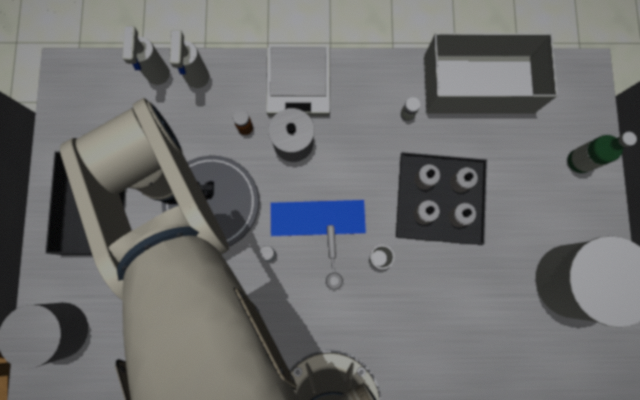

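The final top view shows four lidded pots in the tray, near (428,175), (466,178), (428,211) and (465,214). The cover is on the tub at (291,130). The jar, spice can, shaker and beaker stand where they started.

```bash
python3 -c "
from cell import manip
print(manip.sign_off())"
```

```text
the job is handed in; nothing more can be done
None
```

The job is handed in: all four pots stand upright in the tray with level lids, the cover is seated on the stock tub, and the jar, spice can, shaker and beaker are where they started. It took about 77 s; I haven't seen the verdict.

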